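Nip up the eccentric clamp of a specimen fixture with a hex key

ROBOT

A 6-joint arm with a two-finger parallel gripper is mounted at the origin on a cart in front of the work surface, level with it; the furniture and walls round the work are solid. World frame = base frame: x ahead of the robot, y to its left, z up, the work surface at z = 0. Lengths are in m, angles in rad, forces in N, time in s.
With the tool pointing down it reaches from about 0.375 to 0.9 m from the base axis. Payload 3.1 kg.
Tool frame: the origin (TCP) lies on the centre line of the jaws, within the pads' length; the fingertips stand 22 mm ahead of it and the grasp point (between the pads) lies 3 mm ahead of it; z points along the fingers, y is the line along which they close (so a half turn about z gives the same grasp; the last joint's range is limited). The gripper opens to 87 mm and grips with 3 to 60 N. Pads are 19 mm wide; open, the fingers measure 117 mm over their backs; the gripper's body (75 mm by 190 mm) begins 51 mm behind the grasp point.
Start: joints at [1.117, 0.527, 1.433, -0, 1.181, -0.178], TCP at [0.17, 0.602, 0.245] pointing down, gripper open.
Joint ranges: [-3.08, 3.08], [-0.75, 2.2], [0.22, 2.44], [-1.43, 4.57], [0, 2.65], [-2.85, 2.85]. Speed limits (rad/s): [2.79, 2.79, 3.14, 3.14, 3.14, 3.14].

INTERFACE

Orientations are given as a unit quaternion [w, x, y, z].
In Python, from workcell import * gives the robot as it stands.
- The arm moves only by the tool carry_out, never from a script. Its argument "targets" is a list of rows, each an object with "linear": the shift along the tool's x, y, z in m, a list of three; "delta_rot": the turn, a rotation vector about the tool's x, y, z in degrees, a list of three; "fingers": the closure in counts, from 0 (fully open) to 255 (shut). In form: [{"linear": [tx, ty, tz], "delta_rot": [wx, wy, wz], "fingers": fingers}, ...]. A call has 1 to 20 rows; each row shifts and turns the commanded pose from where the row before left it, along the tool's axes as they then stand; what a row does not reach is not made up. A row lasts 1/12 s, in which the tool goes at most 41.7 mm and 7.16 degrees, less where a joint would pass 70% of its speed; a pose out of reach is approached as far as the arm can. A call with a gripper value outside its range is refused whole. The fingers move at their own pace and stop on an object; "squeeze" is the grip in N (left out, the last holds). Time passes only in rows, so rows that do not move let the fingers close. It gives the time, the measured TCP pose, the force, the opening and the grip force at its end, in the units of the state.
- state(): the state, without advancing time (a new reading comes with each control period).
- capture(name): name is "scene" or "top"; returns a dict with "pixels" (384x512x3 uint8, red, green, blue), "depth" (384x512 float32, m along the optical axis (not along the pixel's ray), 0 where there is no reading), "fx", "fy", "cx", "cy" (pixels), "pose" (4x4, takes a point from camera to world coordinates). Camera axes: x right, y down, z forward; pixel columns grow to the right and rows downward; lengths in m; the calibration is good to about 2 mm. A picture is of the moment at which its call begins.
- sign_off(): hands the job in; it is judged then, once.
The state is a dict: "t": time; "q": joint angles; "qd": joint speeds; "tau": joint torques, N m; "tcp_pos": TCP position; "eef_rot": TCP orientation; "ft_force": force on the tool from outside, world axes, zero at the start; "wrist_torque": the same for the moment, N m; "grip_width": opening from 0.0 (shut) to 1.0 (fully open); "finger_force": force on a finger pad.
Only numpy, scipy, OpenCV 4.12 (cv2) and the standard library are available. Lean on these libraries where they do the work, as an engineer would, in place of code of your own. Each camera call takes 0.05 s, during which the arm holds its last target. There are 200 camera calls.

TASK

The resin-mounted specimen still sits loose in the V jaw of the clamping fixture. Take the hex key out of its storage bore, turn it over so that its short arm goes fully home in the hex socket of the stiff eccentric clamp screw, and with the long arm as the lever swing it clockwise (seen from above) until the cam bears firmly on the specimen, at about 1 N m at the screw; twice that would crush the mount. Leave the key seated in the screw and do not disturb anything else.

Things in the scene. Friction and masses are not known exactly. Their poses are not given: they have to be found in the camera images.
- hex_key: The loose hex key: an L of dark steel hexagon bar, 14 mm across flats (16 mm across corners), 0.25 kg. Its frame lies at the bend, where the arms' centre lines cross. The short arm runs along +x, 58 mm from the bend to its end; the long arm along -z, 140 mm to its end. Two flats, 14 mm apart, face +y and -y: the grasp faces.
- short_tip (a point): Centre of the end face of the key's short arm (the end is chamfered over its last 2.5 mm); axes as the key's.
- long_tip (a point): Centre of the end face of the key's long arm; axes as the key's. At the start the key stands upright on this end in its storage bore, the bend on top, the short arm pointing roughly towards the fixture's V jaw.
- fixture: Clamping fixture, fixed: aluminium base plate 120 mm (x) by 216 mm (y) by 16 mm high; origin under its centre, z up. On it in a row along +y stand the storage bore for the key, the clamp screw (83 mm from the bore, axis to axis) and the V jaw with the specimen (37 mm from the screw), which the screw's eccentric cam presses into the jaw.
- bore_mouth (a point): Centre of the mouth of the key's storage bore, 60 mm above the bench: round, upright, 17.2 mm wide and 40 mm deep, in a round steel post 35 mm wide and 44 mm high on the base plate. Axes as the fixture's.
- socket_mouth (a point): Centre of the mouth of the clamp screw's hex socket, 54 mm above the bench; the screw is upright. The frame turns with the screw; z is up, x points to a corner of the hexagon. The socket is 15 mm across flats, 24 mm deep, in a dark round head 27 mm wide on a 36 mm cam disc. The key fits with its long arm level and along x or any 60 degrees from it; its play is 5 degrees.
- clamp_screw (a joint): Turn of the screw, rad, growing clockwise seen from above (tightening). The thread is stiff: 0.6 N m all the way (5 N pushed 115 mm out on the long arm). 0.6 to 1.3 rad from the start, at a turn not known beforehand, the cam meets the specimen and the torque climbs by 3 to 7 N m per rad. It stays where left; a key let go droops by up to 8 degrees but stays in.
- specimen_mid (a point): Centre (half-way up) of the loose specimen in the jaw: a dark resin cylinder 31 mm wide, 21 mm high, standing on the base plate; z along its axis.
- jaw_seat (a point): Where the specimen's centre lies when it is pressed against both faces of the steel V jaw, whose top is 29 mm above the bench; axes as the fixture's.
- cleaner_bottle: Brown bottle, 54 mm wide, 132 mm high, a bystander; origin under its centre.
- etchant_bottle: White bottle, 48 mm wide, 115 mm high, a bystander; origin under its centre.
- swabs: Glass jar of swabs, 68 mm wide, 82 mm high, a bystander; origin under its centre.
- loupe_1: Black eye loupe, 36 mm wide, 38 mm high, a bystander; origin under its centre.
- tweezers_1: Steel tweezers lying on the bench, 121 mm long, 13 mm wide, 8 mm high, a bystander; origin under their centre.
- ref_block: Round steel hardness block, 60 mm wide, 11 mm high, a bystander; origin under its centre.
Mind the look-alikes: they are no part of the job. There is more than one size of the fixture; the one meant has the size given above.

How it is judged:
On the way, in this order (a step that is already met when the one before it is completed fails the run):
1. the key's short arm is home in the clamp screw's socket (z of short_tip in the frame of socket_mouth below -0.019 m and horizontal distance between short_tip and socket_mouth below 0.004 m and angle between the x axis of short_tip and the z axis of socket_mouth, either way round below 0.2 rad), for 0.2 s.
2. the clamp screw is swung round until its cam grips the specimen (contact force between clamp_screw and specimen above 15 N), for 0.2 s.
At the end, for the whole second after the job is handed in: The cam grips the specimen with at least 15 N, the specimen stands upright in the V jaw within 4 mm of its seat, and the hex key is left at rest with its short arm in the socket, at least 19 mm deep (contact force between clamp_screw and specimen above 15 N and z of short_tip in the frame of socket_mouth below -0.019 m and horizontal distance between short_tip and socket_mouth below 0.004 m and distance between specimen_mid and jaw_seat below 0.004 m and linear speed of hex_key below 0.02 m/s and angle between specimen_mid's own z axis and vertical below 0.1 rad); the robot touches nothing.
It fails at once if the mount is crushed: the cam presses on the specimen with more than 100 N (about 2 N m at the screw) (contact force between clamp_screw and specimen above 100 N).
It fails at once if a bystander is pushed by more than 30 mm (distance of any of cleaner_bottle, etchant_bottle, swabs, loupe_1, tweezers_1, ref_block from where it was at the start of the episode above 0.03 m).
It also fails if it takes over 72 s, if anything falls off the work surface, if the arm or the gripper's body presses on something with over 40 N, if the wrist force passes 120 N, or if a joint passes its speed limit or range.

## Working session

There is one attempt and no reset: what is moved stays moved. The work goes in short steps, Python scripts to look and compute and a tool call to move; the robot and the scene stay as the last step left them, time stands still between calls to the robot, and variables do not carry over. Pictures are saved under pics/ and viewed, at most 10 in all, crops included, and the job is handed in when it is done.

Besides the shell and the picture viewer there is one more tool, called after "Emit:" by a JSON object that holds its "name" and its "arguments". carry_out: Moves the arm, as the interface text tells. Its arguments: {"type":"object","properties":{"targets":{"type":"array"},"squeeze":{"type":"number"}},"required":["targets"]}

```bash
mkdir -p pics; python3 - <<'E'
from workcell import *
import numpy as np,cv2
for n in("scene","top"):
    c=capture(n);np.savez(n+"0.npz",**c)
    cv2.imwrite(f"pics/{n}0.png",cv2.resize(c["pixels"][:,:,::-1],(800,600)))
    print(n,c["fx"],c["fy"],c["cx"],c["cy"],c["pose"].round(3).tolist())
print(state())
E
```

```text
scene 486.28510794586015 486.28510794586015 259.5762073893395 186.5911201922462 [[0.748, -0.451, 0.487, -0.224], [-0.663, -0.528, 0.531, -0.992], [0.018, -0.72, -0.694, 1.219], [0.0, 0.0, 0.0, 1.0]]
top 412.51572992941067 412.51572992941067 251.07490313043147 193.14476874672624 [[0.009, -0.997, 0.071, 0.482], [-1.0, -0.009, -0.011, -0.13], [0.012, -0.071, -0.997, 1.551], [0.0, 0.0, 0.0, 1.0]]
{'t': 0.1, 'q': array([ 1.11749219e+00,  5.28374881e-01,  1.43374781e+00, -1.16916986e-05,
        1.18139347e+00, -1.78491357e-01]), 'qd': array([-4.99872721e-05, -2.71785476e-03, -3.62220887e-03, -3.58838698e-04,
       -8.02262625e-05, -6.89075738e-04]), 'tau': array([-7.94638145e-04, -4.40987813e+01, -1.77149910e+01,  6.34269719e-02,
        5.34182531e-02, -3.78372295e-05]), 'tcp_pos': array([0.16930578, 0.60100623, 0.2436768 ]), 'eef_rot': array([-2.93649068e-04,  1.36972145e-01,  9.90574433e-01, -9.15842617e-04]), 'ft_force': array([ 1.03543069,  0.03769733, -0.23499364]), 'wrist_torque': array([-0.03283014,  0.01681875, -0.01412969]), 'finger_force': 0.0, 'grip_width': 0.9979989854120656}
```

View pics/scene0.png

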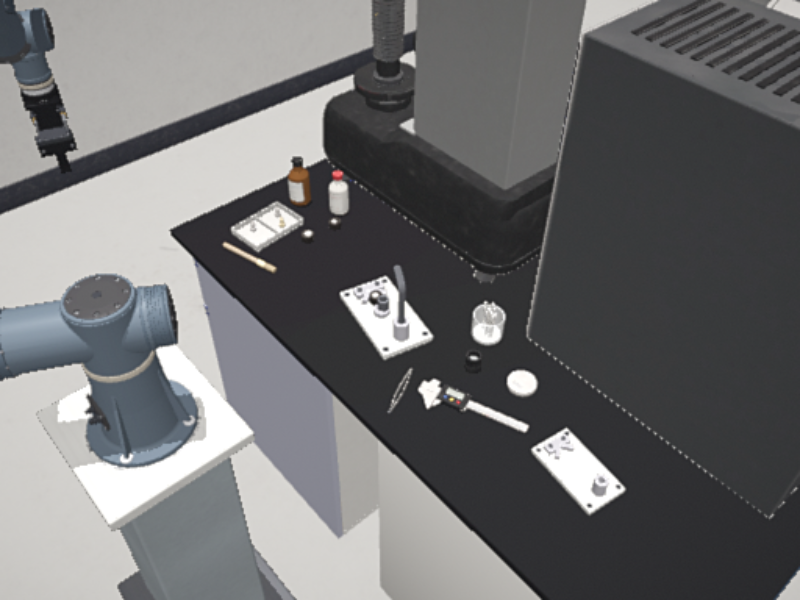

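View pics/top0.png

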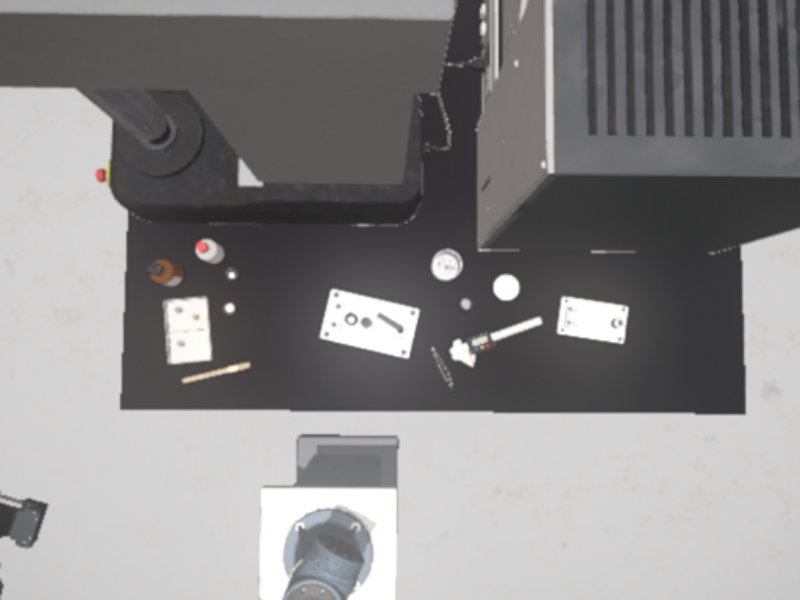

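The scene picture shows two fixtures. One is large at (386,316), with the key standing in its bore at (400,300). The other is small at (578,470) and has no key. In the top view the large one is at (370,323) and the small one at (593,320).

Candidates for the key are the upright dark L at scene (400,290), and nothing else like it. The tweezers (400,390) and the caliper (470,405) are not hex bars. I choose the large fixture and will check its size in numbers and in a crop.

```bash
cat > h.py <<'E'
import numpy as np,cv2
def ray(c,uv):
    uv=np.atleast_2d(uv).astype(float);d=np.c_[(uv[:,0]-c["cx"])/c["fx"],(uv[:,1]-c["cy"])/c["fy"],np.ones(len(uv))]
    return c["pose"][:3,3],d@c["pose"][:3,:3].T
def plane(c,uv,z):
    o,d=ray(c,uv);return o+d*((z-o[2])/d[:,2])[:,None]
def proj(c,P):
    P=np.atleast_2d(P);q=(P-c["pose"][:3,3])@c["pose"][:3,:3]
    return np.c_[q[:,0]/q[:,2]*c["fx"]+c["cx"],q[:,1]/q[:,2]*c["fy"]+c["cy"]]
def tri(c1,u1,c2,u2):
    o1,d1=ray(c1,u1);o2,d2=ray(c2,u2);A=np.c_[d1[0],-d2[0]];s=np.linalg.lstsq(A,o2-o1,rcond=None)[0]
    a=o1+s[0]*d1[0];b=o2+s[1]*d2[0];return (a+b)/2,np.linalg.norm(a-b)
E
python3 - <<'E'
from h import *
for n in("top","scene"):
    c=dict(np.load(n+"0.npz"));g=cv2.cvtColor(c["pixels"],cv2.COLOR_RGB2GRAY)
    m=(g>120).astype(np.uint8)
    roi=(slice(178,236),slice(200,275)) if n=="top" else (slice(170,232),slice(210,285))
    M=np.zeros_like(m);M[roi]=m[roi]
    k=max(cv2.findContours(M,cv2.RETR_EXTERNAL,cv2.CHAIN_APPROX_NONE)[0],key=cv2.contourArea)
    P=plane(c,k[:,0,:],.016)[:,:2]
    r=cv2.minAreaRect((P*1000).astype(np.float32));print(n,r)
    y0,x0=roi[0].start,roi[1].start
    im=cv2.resize(c["pixels"][roi[0].start-25:roi[0].stop,roi[1]][:,:,::-1],None,fx=7,fy=7,interpolation=cv2.INTER_CUBIC)
    cv2.imwrite(f"pics/{n}c.png",im);print(im.shape,x0,y0-25)
a=cv2.imread("pics/topc.png");b=cv2.imread("pics/scenec.png")
h=max(a.shape[0],b.shape[0]);z=lambda i:cv2.copyMakeBorder(i,0,h-i.shape[0],0,0,0)
o=np.hstack([z(a),z(b)]);o=cv2.resize(o,None,fx=.75,fy=.75) ;cv2.imwrite("pics/crop1.png",o);print(o.shape)
E
```

```text
top ((541.1263427734375, -92.28645324707031), (222.70559692382812, 126.7441177368164), 77.28893280029297)
(581, 525, 3) 200 153
scene ((536.45068359375, -96.46665954589844), (227.98138427734375, 124.99723815917969), 77.34002685546875)
(609, 525, 3) 210 145
(457, 788, 3)
```

View pics/crop1.png

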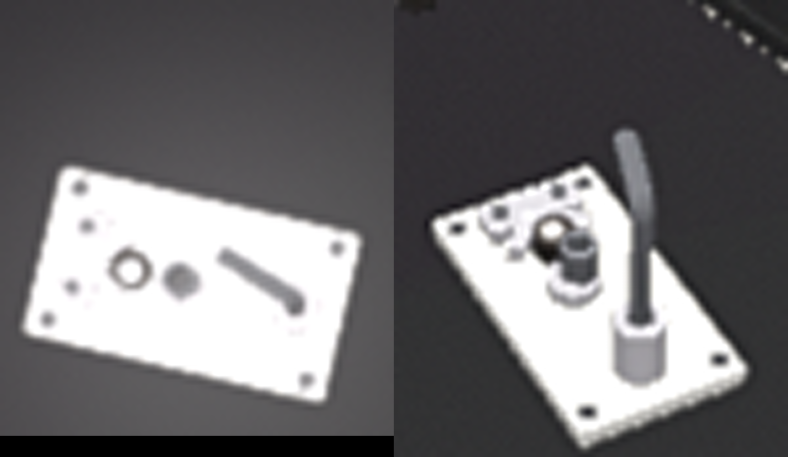

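The crop confirms the choice. The left half (top view) shows the 216 x 120 plate, with the specimen ring at (130,268), the screw head at (181,279) and the key's bend at (293,300) with its short-arm tip at (222,255). The right half (scene view) shows the socket mouth at (576,243) and the key rising from the post at (640,320), with the bend near (640,205).

Next I measure the screw and the key at sub-pixel level.

```bash
python3 - <<'E'
from h import *
T=dict(np.load("top0.npz"));S=dict(np.load("scene0.npz"))
g=cv2.cvtColor(T["pixels"],cv2.COLOR_RGB2GRAY).astype(float)
# screw head in top: darkness weights
def cen(x0,x1,y0,y1,bg=255):
    w=np.clip(bg-g[y0:y1,x0:x1]-20,0,None);Y,X=np.mgrid[y0:y1,x0:x1]
    return np.array([(w*X).sum(),(w*Y).sum()])/w.sum(),w
uv,w=cen(229,241,200,213);print("screw px",uv,w.sum(),"->",plane(T,uv,.054))
# key short arm in top
x0,x1,y0,y1=239,262,197,216
sub=g[y0:y1,x0:x1];print(sub.astype(int))
m=(sub<205);m=cv2.connectedComponentsWithStats(m.astype(np.uint8));i=1+np.argmax(m[2][1:,4])
Y,X=np.nonzero(m[1]==i);w=255-sub[Y,X];p=np.c_[X+x0,Y+y0]
P=plane(T,p,.160)[:,:2]
c=np.average(P,axis=0,weights=w);u=np.linalg.svd((P-c)*np.sqrt(w)[:,None],full_matrices=False)[2][0]
s=(P-c)@u;print("arm centre",c,"dir deg",np.degrees(np.arctan2(u[1],u[0])),"extent",s.min(),s.max(),"width",np.ptp((P-c)@[-u[1],u[0]]))
for n,C,b in(("top",T,(195,218,225,262)),("scene",S,(150,222,225,275))):
    d=C["depth"];Y,X=np.mgrid[b[0]:b[1],b[2]:b[3]];Y=Y.ravel();X=X.ravel();z=d[Y,X];o,r=ray(C,np.c_[X,Y]);Q=o+r*z[:,None]
    Q=Q[z>0];print(n,"plate z",np.median(Q[:,2]),"zmax",Q[:,2].max())
    k=Q[Q[:,2]>.145];
    print("key-top pts",len(k),k.mean(0),k[:,2].max());u=np.linalg.svd(k[:,:2]-k[:,:2].mean(0))[2][0];print(np.degrees(np.arctan2(u[1],u[0])),((k[:,:2]-k[:,:2].mean(0))@u).min(),((k[:,:2]-k[:,:2].mean(0))@u).max())
    if n=="scene":
        for a,e in((.07,.085),(.085,.1),(.1,.115),(.115,.13),(.13,.145)):
            k=Q[(Q[:,2]>a)&(Q[:,2]<e)];print(len(k),k.mean(0))
    h=Q[(Q[:,2]>.049)&(Q[:,2]<.057)];print("z54",len(h),h.mean(0))
E
```

```text
screw px [233.87929276 205.90819449] 2941.0 -> [[ 0.542378   -0.08473402  0.054     ]]
[[255 255 255 255 255 255 255 255 255 255 255 255 255 255 255 255 255 255
  255 255 255 255 255]
 [255 255 255 255 255 255 255 255 255 255 255 255 255 255 255 255 255 255
  255 255 255 255 255]
 [255 255 255 255 255 255 255 255 255 255 255 255 255 255 255 255 255 255
  255 255 255 255 255]
 [255 255 253 202 195 237 255 255 255 255 255 255 255 255 255 255 255 255
  255 255 255 255 255]
 [255 255 219 156 147 164 209 248 255 255 255 255 255 255 255 255 255 255
  255 255 255 255 255]
 [255 255 201 153 146 144 152 177 216 251 255 255 255 255 255 255 255 255
  255 255 255 255 255]
 [255 255 239 200 170 151 144 145 155 193 240 255 255 255 255 255 255 255
  255 255 255 255 255]
 [255 255 255 254 233 198 156 145 144 149 175 216 248 255 255 255 255 255
  255 255 255 255 255]
 [255 255 255 255 255 254 216 169 148 145 146 153 177 216 251 255 255 255
  255 255 255 255 255]
 [255 255 255 255 255 255 255 226 181 160 147 145 145 155 193 238 253 255
  255 255 255 255 255]
 [255 255 255 255 255 255 255 255 244 217 1
[... 952 characters left out ...]
14018371993963812
top plate z 0.017763388032899896 zmax 0.17264907667016427
key-top pts 80 [ 0.53825334 -0.14171386  0.16393364] 0.17264907667016427
-120.81926606549862 -0.03236278315926422 0.03239841641071944
z54 39 [ 0.53359866 -0.11705734  0.05408052]
scene plate z 0.0027867219621704464 zmax 0.16930510556509115
key-top pts 83 [ 0.5340027  -0.14454288  0.16055856] 0.16930510556509115
-121.03663217956729 -0.03503447080987991 0.028601674891293505
13 [ 0.52038818 -0.16836237  0.07942161]
11 [ 0.51990028 -0.16782964  0.09343657]
15 [ 0.51990114 -0.16727893  0.10750962]
12 [ 0.5205539  -0.16712425  0.12249157]
14 [ 0.5206359  -0.16667098  0.13666939]
z54 58 [ 0.52826464 -0.1283842   0.05323906]
```

```bash
cat > k.py <<'E'
import numpy as np
from scipy.spatial.transform import Rotation as Ro
from scipy.optimize import least_squares
lo=np.array([-3.08,-.75,.22,-1.43,0,-2.85]);hi=np.array([3.08,2.2,2.44,4.57,2.65,2.85])
PAR=[.437,.437,.23,.2] # L1 L2 d1 d6
def fk(q,par=None):
    L1,L2,d1,d6=PAR if par is None else par
    rz=lambda a:Ro.from_euler('z',a);ry=lambda a:Ro.from_euler('y',a)
    A=rz(q[0])*ry(q[1]);B=A*ry(q[2]);R=B*rz(q[3])*ry(q[4])*rz(q[5])*rz(np.pi/2)
    return np.array([0,0,d1])+A.apply([0,0,L1])+B.apply([0,0,L2])+R.apply([0,0,d6]),R
def ik(p,R,seeds,par=None):
    out=[]
    for s in seeds:
        f=lambda q:np.r_[(fk(q,par)[0]-p)*5,(R.inv()*fk(q,par)[1]).as_rotvec()]
        r=least_squares(f,np.clip(s,lo+.01,hi-.01),bounds=(lo,hi))
        if r.cost<1e-5 and not any(np.allclose(r.x,o,atol=.02) for o in out):out.append(r.x)
    return out
def pose(yaw,a,flip=0,spin=0):
    "tool z: along yaw, a below horizontal; y level"
    y=np.radians(yaw);a=np.radians(a);z=np.array([np.cos(a)*np.cos(y),np.cos(a)*np.sin(y),-np.sin(a)])
    t=np.array([-np.sin(y),np.cos(y),0])*(-1 if flip else 1)
    return Ro.from_matrix(np.c_[np.cross(t,z),t,z])
rng=np.random.default_rng(0)
SEEDS=[np.array([-.3,.5,1.5,b,c,d]) for b in(-1.2,0,1.5,3) for c in(.5,1.5) for d in(-2,-.7,.7,2)]
def rows(p0,R0,p1,R1,N):
    w=(R0.inv()*R1).as_rotvec()/N
    M=sum((R0*Ro.from_rotvec(k*w)).as_matrix() for k in range(N))
    return np.linalg.solve(M,p1-p0),np.degrees(w)
E
python3 - <<'E'
from k import *
print(fk([1.11749219e+00,  5.28374881e-01,  1.43374781,0,1.18139,-.178491])[1].as_quat())
A=np.array([.524,-.164,.097]);sc=np.array([.5424,-.0847,.088])
for d6 in(.15,.28):
  par=[.437,.437,.03+d6,d6]
  for a in(20,40):
    for fl in(0,1):
      print(d6,a,fl,"start",[x.round(2).tolist() for x in ik(A,pose(58.5,a,fl),SEEDS,par)])
      for psi in(-60,-120,-180):
        u=np.array([np.cos(np.radians(psi)),np.sin(np.radians(psi)),0])
        # end: tool z = -cos(a)z + sin(a) u -> along psi, 90-a below; y: ky kept
        print("   end",psi,[x.round(2).tolist() for x in ik(sc+.065*u,pose(psi,90-a,1-fl),SEEDS,par)])
E
```

```text
[ 1.36974528e-01  9.90574105e-01 -9.12514837e-04 -2.98248726e-04]
0.15 20 0 start [[-0.56, 0.72, 1.83, 1.36, 1.29, 2.2]]
   end -60 [[-0.17, 0.61, 1.75, -0.48, 0.61, 2.81]]
   end -120 [[-0.18, 0.59, 1.79, -0.41, 0.93, -2.52]]
   end -180 [[-0.16, 0.57, 1.82, -0.06, 1.1, -1.69]]
0.15 20 1 start [[-0.56, 0.72, 1.83, 1.36, 1.29, -0.95]]
   end -60 [[-0.17, 0.61, 1.75, -0.48, 0.61, -0.33]]
   end -120 [[-0.18, 0.59, 1.79, -0.41, 0.93, 0.62]]
   end -180 [[-0.16, 0.57, 1.82, -0.06, 1.1, 1.45]]
0.15 40 0 start [[-0.51, 0.63, 1.83, 1.11, 1.03, 2.4]]
   end -60 [[-0.11, 0.61, 1.84, -1.2, 0.59, -2.77]]
   end -120 [[-0.1, 0.66, 1.75, -0.69, 1.17, -2.3]]
   end -180 [[-0.15, 0.69, 1.69, -0.09, 1.46, -1.67]]
0.15 40 1 start [[-0.51, 0.63, 1.83, 1.11, 1.03, -0.75]]
   end -60 [[-0.11, 0.61, 1.84, -1.2, 0.59, 0.38]]
   end -120 [[-0.1, 0.66, 1.75, -0.69, 1.17, 0.84]]
   end -180 [[-0.15, 0.69, 1.69, -0.09, 1.46, 1.47]]
0.28 20 0 start [[-0.79, 0.91, 1.75, 1.2, 1.37, 2.05]]
   end -60 []
   end -120 [[-0.1, 0.63, 1.74, -0.39, 0.96, -2.46]]
   end -180 [[-0.15, 0.66, 1.69, -0.05, 1.14, -1.69]]
0.28 20 1 start [[-0.79, 0.91, 1.75, 1.2, 1.37, -1.09]]
   end -60 [[-0.11, 0.58, 1.83, -0.52, 0.58, -0.21]]
   end -120 [[-0.1, 0.63, 1.74, -0.39, 0.96, 0.68]]
   end -180 [[-0.15, 0.66, 1.69, -0.05, 1.14, 1.46]]
0.28 40 0 start [[-0.7, 0.73, 1.81, 1.03, 1.09, 2.26]]
   end -60 [[0.03, 0.6, 1.96, -1.3, 0.63, -2.52]]
   end -120 [[0.02, 0.77, 1.63, -0.62, 1.23, -2.23]]
   end -180 [[-0.13, 0.87, 1.42, -0.08, 1.54, -1.67]]
0.28 40 1 start [[-0.7, 0.73, 1.81, 1.03, 1.09, -0.88]]
   end -60 [[0.03, 0.6, 1.96, -1.3, 0.63, 0.62]]
   end -120 [[0.02, 0.77, 1.63, -0.62, 1.23, 0.91]]
   end -180 [[-0.13, 0.87, 1.42, -0.08, 1.54, 1.47]]
```

```bash
python3 - <<'E'
from k import *
from workcell import *
from scipy.spatial.transform import Slerp
s=state();p0=s["tcp_pos"];R0=Ro.from_quat(s["eef_rot"],scalar_first=True)
R1=pose(58.5,30,1);print("angle",np.degrees((R0.inv()*R1).magnitude()))
Rm=Slerp([0,1],Ro.concatenate([R0,R1]))(.45)
print(rows(p0,R0,np.array([.43,.20,.34]),Rm,14))
E
```

```text
angle 117.02147487236726
(array([-0.03096535, -0.01098491, -0.01495308]), array([-1.76122121,  1.33356695,  3.04431654]))
```

Emit:
{"name": "carry_out", "arguments": {"targets": [{"linear": [-0.031,-0.011,-0.015],"delta_rot": [-1.76,1.33,3.04],"fingers": 0},{"linear": [-0.031,-0.011,-0.015],"delta_rot": [-1.76,1.33,3.04],"fingers": 0},{"linear": [-0.031,-0.011,-0.015],"delta_rot": [-1.76,1.33,3.04],"fingers": 0},{"linear": [-0.031,-0.011,-0.015],"delta_rot": [-1.76,1.33,3.04],"fingers": 0},{"linear": [-0.031,-0.011,-0.015],"delta_rot": [-1.76,1.33,3.04],"fingers": 0},{"linear": [-0.031,-0.011,-0.015],"delta_rot": [-1.76,1.33,3.04],"fingers": 0},{"linear": [-0.031,-0.011,-0.015],"delta_rot": [-1.76,1.33,3.04],"fingers": 0},{"linear": [-0.031,-0.011,-0.015],"delta_rot": [-1.76,1.33,3.04],"fingers": 0},{"linear": [-0.031,-0.011,-0.015],"delta_rot": [-1.76,1.33,3.04],"fingers": 0},{"linear": [-0.031,-0.011,-0.015],"delta_rot": [-1.76,1.33,3.04],"fingers": 0},{"linear": [-0.031,-0.011,-0.015],"delta_rot": [-1.76,1.33,3.04],"fingers": 0},{"linear": [-0.031,-0.011,-0.015],"delta_rot": [-1.76,1.33,3.04],"fingers": 0},{"linear": [-0.031,-0.011,-0.015],"delta_rot": [-1.76,1.33,3.04],"fingers": 0},{"linear": [-0.031,-0.011,-0.015],"delta_rot": [-1.76,1.33,3.04],"fingers": 0}]}}

```text
t: 1.27
tcp_pos: [0.4313, 0.1982, 0.3414]
eef_rot: [-0.127, 0.479, 0.838, 0.228]
ft_force: [0.9, 1.0, 0.8]
grip_width: 0.998
finger_force: 0.0
```

```bash
cat > nxt.py <<'E'
from k import *
from workcell import *
def now():
    s=state();return s,s["tcp_pos"],Ro.from_quat(s["eef_rot"],scalar_first=True)
def log(s):
    open("log.txt","a").write(" ".join(map(str,np.r_[s["q"],s["tcp_pos"]]))+"\n")
def show(s):print("t",round(s["t"],2),"tcp",s["tcp_pos"].round(4),"q",s["q"].round(2),"F",s["ft_force"].round(1),"M",s["wrist_torque"].round(2),"g",round(s["grip_width"]*87,1),round(s["finger_force"],1))
E
python3 - <<'E'
from nxt import *
s,p,R=now();log(s);show(s)
print("ori err",np.degrees((fk(s["q"])[1].inv()*R).magnitude()))
D=[([1.11749219e+00,  5.28374881e-01,  1.43374781,0,1.18139,-.178491],[.16930578,.60100623,.2436768]),(s["q"],p)]
f=lambda x:np.concatenate([fk(q,x)[0]-P for q,P in D])
r=least_squares(f,[.43,.43,.23,.2]);print(r.x,r.fun*1e3)
z1=pose(58.5,30,1);zz=z1.apply([0,0,1]);P1=np.array([.524,-.164,.097])-.103*zz
print(P1,rows(p,R,P1+[-.04,-.02,.12],z1,15));print([x.round(2) for x in ik(P1,z1,SEEDS,r.x)])
E
```

```text
t 1.27 tcp [0.4313 0.1982 0.3414] q [-0.13  0.19  1.81  0.55  1.26 -0.87] F [0.9 1.  0.8] M [-0.41  0.03 -0.02] g 86.8 0.0
ori err 2.3130883223525388e-14
[0.53222043 0.37076304 0.41491162 0.50046509] [ 97.87273348 -52.53903595 -11.00368766   4.46034307  -3.04748105
  11.00368691]
[ 0.47739281 -0.24005603  0.1485    ] (array([-0.02680242,  0.0003438 , -0.01855047]), array([-1.99546022,  1.51199637,  3.47311336]))
[array([-1.18,  1.  ,  1.54,  0.78,  1.45, -1.09])]
```

Emit:
{"name": "carry_out", "arguments": {"targets": [{"linear": [-0.027,0.0003,-0.0185],"delta_rot": [-2.0,1.51,3.47],"fingers": 0},{"linear": [-0.027,0.0003,-0.0185],"delta_rot": [-2.0,1.51,3.47],"fingers": 0},{"linear": [-0.027,0.0003,-0.0185],"delta_rot": [-2.0,1.51,3.47],"fingers": 0},{"linear": [-0.027,0.0003,-0.0185],"delta_rot": [-2.0,1.51,3.47],"fingers": 0},{"linear": [-0.027,0.0003,-0.0185],"delta_rot": [-2.0,1.51,3.47],"fingers": 0},{"linear": [-0.027,0.0003,-0.0185],"delta_rot": [-2.0,1.51,3.47],"fingers": 0}]}}

```text
t: 1.77
tcp_pos: [0.4876, 0.0116, 0.3466]
eef_rot: [-0.181, 0.614, 0.697, 0.324]
ft_force: [0.4, 0.2, -0.2]
grip_width: 0.996
finger_force: 0.0
```

```bash
python3 - <<'E'
import re
t=open('k.py').read()
t=t.replace("L1,L2,d1,d6=PAR if par is None else par","L1,L2,d1,d6,e1,e2=PAR if par is None else par").replace("+R.apply([0,0,d6])","+A.apply([0,e1,0])+(B*rz(q[3])).apply([0,e2,0])+R.apply([0,0,d6])").replace("PAR=[.437,.437,.23,.2]","PAR=[.437,.437,.23,.2,.11,0]")
open('k.py','w').write(t)
E
python3 - <<'E'
from nxt import *
s,p,R=now();log(s);show(s)
open("log.txt","a").write("1.11749219e+00  5.28374881e-01  1.43374781 0 1.18139 -.178491 .16930578 .60100623 .2436768\n")
D=np.loadtxt("log.txt")
f=lambda x:np.concatenate([fk(r[:6],x)[0]-r[6:] for r in D])
r=least_squares(f,[.43,.43,.23,.2,.11,0]);print(r.x,r.fun.round(5)*1e3,np.linalg.svd(r.jac)[1])
z1=pose(58.5,30,1);zz=z1.apply([0,0,1]);P1=np.array([.524,-.164,.097])-.103*zz
print(rows(p,R,P1+[-.04,-.02,.12],z1,9));print([x.round(2) for x in ik(P1,z1,SEEDS,r.x)])
E
```

```text
t 1.77 tcp [0.4876 0.0116 0.3466] q [-0.61  0.3   1.75  0.69  1.47 -0.95] F [ 0.4  0.2 -0.2] M [-0.51  0.12  0.  ] g 86.7 0.0
[ 0.60172944  0.33544725  0.1394175   0.28689668  0.11512272 -0.00620473] [-2.99  0.96 -0.08  4.77 -1.51 -0.49  1.18 -2.32  0.57] [2.97524091 2.42319871 1.69642212 0.50117344 0.35455467 0.14600592]
(array([-0.02666822,  0.00027853, -0.01855854]), array([-1.9925763 ,  1.51449905,  3.47035666]))
[array([-1.11,  0.73,  1.91,  0.85,  1.35, -1.14])]
```

Emit:
{"name": "carry_out", "arguments": {"targets": [{"linear": [-0.0267,0.0003,-0.0185],"delta_rot": [-1.99,1.51,3.47],"fingers": 0},{"linear": [-0.0267,0.0003,-0.0185],"delta_rot": [-1.99,1.51,3.47],"fingers": 0},{"linear": [-0.0267,0.0003,-0.0185],"delta_rot": [-1.99,1.51,3.47],"fingers": 0},{"linear": [-0.0267,0.0003,-0.0185],"delta_rot": [-1.99,1.51,3.47],"fingers": 0},{"linear": [-0.0267,0.0003,-0.0185],"delta_rot": [-1.99,1.51,3.47],"fingers": 0},{"linear": [-0.0267,0.0003,-0.0185],"delta_rot": [-1.99,1.51,3.47],"fingers": 0},{"linear": [-0.0267,0.0003,-0.0185],"delta_rot": [-1.99,1.51,3.47],"fingers": 0},{"linear": [-0.0267,0.0003,-0.0185],"delta_rot": [-1.99,1.51,3.47],"fingers": 0},{"linear": [-0.0267,0.0003,-0.0185],"delta_rot": [-1.99,1.51,3.47],"fingers": 0}]}}

```text
t: 2.52
tcp_pos: [0.4377, -0.2601, 0.2675]
eef_rot: [-0.244, 0.756, 0.423, 0.436]
ft_force: [0.5, 0.4, -0.3]
grip_width: 0.999
finger_force: 0.0
```

```bash
python3 - <<'E'
from nxt import *
s,p,R=now();log(s);show(s)
z1=pose(58.5,30,1);zz=z1.apply([0,0,1]);A=np.array([.524,-.164,.097])
D=np.loadtxt("log.txt")
f=lambda x:np.concatenate([fk(r[:6],x)[0]-r[6:] for r in D])
r=least_squares(f,[.43,.43,.23,.2,.11,0]);print(r.x,r.fun.round(5)*1e3)
P1=A-.103*zz
print(rows(p,R,P1,z1,6)); print("then",R.inv().apply(A-.003*zz-P1), [x.round(2) for x in ik(A-.003*zz,z1,SEEDS,r.x)])
E
```

```text
t 2.52 tcp [ 0.4377 -0.2601  0.2675] q [-1.19  0.61  1.69  0.77  1.62 -0.93] F [ 0.5  0.4 -0.3] M [-0.5   0.33 -0.  ] g 86.9 0.0
[ 0.54436836  0.35591208  0.21586974  0.30093619  0.11310974 -0.01210278] [  2.85   0.18  -3.39   2.47   2.99  -1.86   3.9  -14.8    5.64   8.97
  -7.3   -0.39]
(array([-0.01401381,  0.00390136,  0.0153938 ]), array([-0.00571156,  0.01418102, -0.00233491]))
then [1.48510543e-04 5.97931400e-05 9.99998718e-02] [array([-0.98,  0.84,  1.89,  0.98,  1.25, -1.18])]
```

Emit:
{"name": "carry_out", "arguments": {"targets": [{"linear": [-0.014,0.0039,0.0154],"delta_rot": [0,0,0],"fingers": 0},{"linear": [-0.014,0.0039,0.0154],"delta_rot": [0,0,0],"fingers": 0},{"linear": [-0.014,0.0039,0.0154],"delta_rot": [0,0,0],"fingers": 0},{"linear": [-0.014,0.0039,0.0154],"delta_rot": [0,0,0],"fingers": 0},{"linear": [-0.014,0.0039,0.0154],"delta_rot": [0,0,0],"fingers": 0},{"linear": [-0.014,0.0039,0.0154],"delta_rot": [0,0,0],"fingers": 0},{"linear": [0,0,0.025],"delta_rot": [0,0,0],"fingers": 0},{"linear": [0,0,0.025],"delta_rot": [0,0,0],"fingers": 0},{"linear": [0,0,0],"delta_rot": [0,0,0],"fingers": 0}]}}

```text
t: 3.27
tcp_pos: [0.4999, -0.1969, 0.1223]
eef_rot: [-0.248, 0.755, 0.425, 0.434]
ft_force: [0.1, 0.7, 0.8]
grip_width: 1.001
finger_force: 0.0
```

```bash
python3 - <<'E'
from nxt import *
import cv2
s,p,R=now();log(s);show(s)
A=np.array([.524,-.164,.097])
print("axis point in tool",R.inv().apply(A-p))
o=[]
for n in("top","scene"):
    c=capture(n);np.savez(n+"1.npz",**c)
    b=(165,265,205,305) if n=="top" else (130,230,195,295)
    o.append(cv2.resize(c["pixels"][b[0]:b[1],b[2]:b[3],::-1],None,fx=4,fy=4,interpolation=cv2.INTER_CUBIC))
cv2.imwrite("pics/crop2.png",np.hstack(o))
E
```

```text
t 3.27 tcp [ 0.4999 -0.1969  0.1223] q [-1.03  0.86  1.76  0.9   1.34 -1.09] F [0.1 0.7 0.8] M [-0.54  0.37 -0.02] g 87.1 0.0
axis point in tool [-0.00162938  0.00378313  0.04783953]
```

View pics/crop2.png

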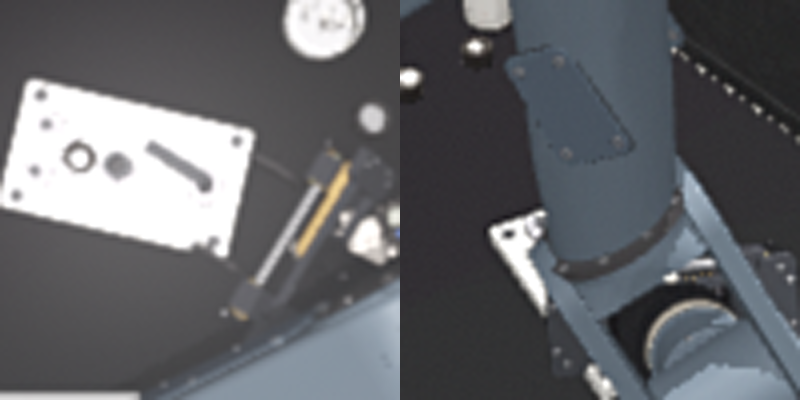

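The top half of the crop shows the open gripper behind the key. The finger tips are near (265,160) and (205,245), the approach axis lies at about 58°, and the key's bend is at (205,183) between them. The scene camera is blocked by the arm.

```bash
python3 - <<'E'
from nxt import *
s,p,R=now();show(s);A=np.array([.524,-.164,.097]);print(R.inv().apply(A-p),(R.inv()*pose(58.5,30,1)).as_rotvec(degrees=True))
E
```

```text
t 3.37 tcp [ 0.5002 -0.2004  0.1237] q [-1.03  0.85  1.76  0.9   1.34 -1.09] F [-0.4  0.   0.3] M [-0.51  0.38  0.05] g 87.0 0.0
[-0.00136049  0.00154458  0.0509719 ] [-0.29001099  0.08738898  0.09399663]
```

Emit:
{"name": "carry_out", "arguments": {"targets": [{"linear": [-0.0013,0.0015,0.016],"delta_rot": [0,0,0],"fingers": 0},{"linear": [0,0,0.016],"delta_rot": [0,0,0],"fingers": 0},{"linear": [0,0,0.016],"delta_rot": [0,0,0],"fingers": 120},{"linear": [0,0,0],"delta_rot": [0,0,0],"fingers": 120},{"linear": [0,0,0],"delta_rot": [0,0,0],"fingers": 160},{"linear": [0,0,0],"delta_rot": [0,0,0],"fingers": 180},{"linear": [0,0,0],"delta_rot": [0,0,0],"fingers": 180},{"linear": [0,0,0],"delta_rot": [0,0,0],"fingers": 180}], "squeeze": 8}}

```text
t: 4.03
tcp_pos: [0.5229, -0.1678, 0.0994]
eef_rot: [-0.244, 0.755, 0.425, 0.435]
ft_force: [1.1, 0.1, 0.1]
grip_width: 0.635
finger_force: 0.0
```

```bash
python3 - <<'E'
from nxt import *
s,p,R=now();show(s);A=np.array([.524,-.164,.097]);print(R.inv().apply(A-p),(R.inv()*pose(58.5,30,1)).as_rotvec(degrees=True))
E
```

```text
t 4.03 tcp [ 0.5229 -0.1678  0.0994] q [-0.97  0.89  1.78  0.97  1.28 -1.12] F [1.1 0.1 0.1] M [-0.54  0.37 -0.02] g 55.3 0.0
[-0.00012691 -0.00098687  0.00447805] [-0.10940366  0.14433118  0.1619765 ]
```

Emit:
{"name": "carry_out", "arguments": {"targets": [{"linear": [0,-0.001,0.0015],"delta_rot": [0,0,0],"fingers": 200},{"linear": [0,0,0],"delta_rot": [0,0,0],"fingers": 230},{"linear": [0,0,0],"delta_rot": [0,0,0],"fingers": 255},{"linear": [0,0,0],"delta_rot": [0,0,0],"fingers": 255},{"linear": [0,0,0],"delta_rot": [0,0,0],"fingers": 255},{"linear": [0,0,0],"delta_rot": [0,0,0],"fingers": 255},{"linear": [0,0,0],"delta_rot": [0,0,0],"fingers": 255},{"linear": [0,0,0],"delta_rot": [0,0,0],"fingers": 255},{"linear": [0,0,0],"delta_rot": [0,0,0],"fingers": 255}]}}

```text
t: 4.78
tcp_pos: [0.5227, -0.1655, 0.0984]
eef_rot: [-0.244, 0.755, 0.425, 0.435]
ft_force: [0.9, -1.3, 0.4]
grip_width: 0.162
finger_force: 8.0
```

```bash
python3 - <<'E'
from nxt import *
s,p,R=now();show(s);A=np.array([.524,-.164,.097]);print(R.inv().apply(A-p))
E
```

```text
t 4.78 tcp [ 0.5227 -0.1655  0.0984] q [-0.96  0.9   1.78  0.97  1.28 -1.13] F [ 0.9 -1.3  0.4] M [-0.55  0.33 -0.02] g 14.1 8.0
[-0.00019701  0.00031713  0.00242017]
```

Emit:
{"name": "carry_out", "arguments": {"targets": [{"linear": [0,0,0],"delta_rot": [0,0,0],"fingers": 255},{"linear": [0,0,0],"delta_rot": [0,0,0],"fingers": 255},{"linear": [0.0052,0,-0.003],"delta_rot": [0,0,0],"fingers": 255},{"linear": [0.0052,0,-0.003],"delta_rot": [0,0,0],"fingers": 255},{"linear": [0.0052,0,-0.003],"delta_rot": [0,0,0],"fingers": 255}], "squeeze": 50}}

```text
t: 5.2
tcp_pos: [0.5224, -0.1654, 0.1166]
eef_rot: [-0.245, 0.755, 0.425, 0.435]
ft_force: [-0.8, 0.2, -3.7]
grip_width: 0.15
finger_force: 50.0
```

```bash
python3 - <<'E'
from nxt import *
s,p,R=now();show(s)
E
```

```text
t 5.2 tcp [ 0.5224 -0.1654  0.1166] q [-0.96  0.86  1.78  0.96  1.29 -1.1 ] F [-0.8  0.2 -3.7] M [-0.89  0.56 -0.03] g 13.1 50.0
```

Emit:
{"name": "carry_out", "arguments": {"targets": [{"linear": [0.011,0,-0.0063],"delta_rot": [0,0,0],"fingers": 255},{"linear": [0.018,0,-0.0104],"delta_rot": [0,0,0],"fingers": 255},{"linear": [0.022,0,-0.0127],"delta_rot": [0,0,0],"fingers": 255},{"linear": [0.022,0,-0.0127],"delta_rot": [0,0,0],"fingers": 255},{"linear": [0.018,0,-0.0104],"delta_rot": [0,0,0],"fingers": 255},{"linear": [0,0,0],"delta_rot": [0,0,0],"fingers": 255},{"linear": [0,0,0],"delta_rot": [0,0,0],"fingers": 255}]}}

```text
t: 5.78
tcp_pos: [0.5226, -0.1653, 0.2225]
eef_rot: [-0.243, 0.755, 0.426, 0.435]
ft_force: [-0.4, 0.3, -3.1]
grip_width: 0.151
finger_force: 50.0
```

```bash
python3 - <<'E'
from nxt import *
s,p,R=now();log(s);show(s)
D=np.loadtxt("log.txt")
f=lambda x:np.concatenate([fk(r[:6],x)[0]-r[6:] for r in D])
r=least_squares(f,[.43,.43,.23,.2,.11,0]);print(r.x.tolist(),r.fun.round(4)*1e3)
sc=np.array([.5424,-.0847,.0])
for a in(30,):
  for psi in(-40,-60,-90,-120,-150,-180,-210):
    u=np.array([np.cos(np.radians(psi)),np.sin(np.radians(psi)),0])
    for zz in(.088,.13):print(psi,zz,[x.round(2).tolist() for x in ik(sc+.065*u+[0,0,zz],pose(psi,90-a,0),SEEDS,r.x)])
E
```

```text
t 5.78 tcp [ 0.5226 -0.1653  0.2225] q [-0.96  0.67  1.76  0.93  1.42 -0.93] F [-0.4  0.3 -3.1] M [-0.97  0.57  0.05] g 13.2 50.0
[0.4970377822658294, 0.3722178324852812, 0.2660245129871547, 0.2981215728722909, 0.11087724503286264, -0.010714554229881792] [  9.   -3.1  -3.4   2.   -0.3  -1.7   0.8 -23.1  11.5   1.2   3.4   2.2
   7.4  -3.7  -5.2   7.5  -1.9  -3.4]
-40 0.088 []
-40 0.13 [[-0.29, 0.54, 2.02, -1.13, 0.22, -0.09]]
-60 0.088 [[-0.24, 0.64, 1.99, -1.23, 0.39, 0.37]]
-60 0.13 [[-0.24, 0.56, 1.96, -1.02, 0.44, 0.14]]
-90 0.088 [[-0.19, 0.69, 1.85, -0.88, 0.69, 0.53]]
-90 0.13 [[-0.19, 0.62, 1.83, -0.8, 0.75, 0.42]]
-120 0.088 [[-0.2, 0.74, 1.72, -0.62, 0.96, 0.76]]
-120 0.13 [[-0.2, 0.68, 1.69, -0.58, 1.03, 0.7]]
-150 0.088 [[-0.23, 0.79, 1.61, -0.38, 1.17, 1.04]]
-150 0.13 [[-0.23, 0.73, 1.58, -0.37, 1.25, 1.01]]
-180 0.088 [[-0.29, 0.81, 1.55, -0.15, 1.29, 1.36]]
-180 0.13 [[-0.29, 0.75, 1.52, -0.15, 1.37, 1.34]]
-210 0.088 [[-0.36, 0.8, 1.55, 0.08, 1.3, 1.69]]
-210 0.13 [[-0.36, 0.75, 1.53, 0.08, 1.38, 1.69]]
```

```bash
cat >> nxt.py <<'E'
RG=pose(58.5,30,1)
BT=RG.inv().apply(np.array([.5245,-.1632,.160])-[.5227,-.1655,.0984]) # bend in tool
SC=np.array([.5424,-.0847,.054])
def goal(psi,bend,tilt=30):
    R=pose(psi,90-tilt,0);return bend-R.apply(BT),R
E
python3 - <<'E'
from nxt import *
s,p,R=now();show(s);print("BT",BT)
P,R2=goal(-95,np.array([SC[0],SC[1],.19]));print(P,np.degrees((R.inv()*R2).magnitude()));print(rows(p,R,P,R2,16))
E
```

```text
t 5.78 tcp [ 0.5226 -0.1653  0.2225] q [-0.96  0.67  1.76  0.93  1.42 -0.93] F [-0.4  0.3 -3.1] M [-0.97  0.57  0.05] g 13.2 50.0
BT [ 0.05479795  0.00033301 -0.02828717]
[ 0.53669947 -0.14603657  0.19290157] 92.66630151865215
(array([0.00088374, 0.00019874, 0.0024574 ]), array([ 0.47936679, -5.49879285, -1.75403054]))
```

Emit:
{"name": "carry_out", "arguments": {"targets": [{"linear": [0.0009,0.0002,0.0025],"delta_rot": [0.48,-5.5,-1.75],"fingers": 255},{"linear": [0.0009,0.0002,0.0025],"delta_rot": [0.48,-5.5,-1.75],"fingers": 255},{"linear": [0.0009,0.0002,0.0025],"delta_rot": [0.48,-5.5,-1.75],"fingers": 255},{"linear": [0.0009,0.0002,0.0025],"delta_rot": [0.48,-5.5,-1.75],"fingers": 255},{"linear": [0.0009,0.0002,0.0025],"delta_rot": [0.48,-5.5,-1.75],"fingers": 255},{"linear": [0.0009,0.0002,0.0025],"delta_rot": [0.48,-5.5,-1.75],"fingers": 255},{"linear": [0.0009,0.0002,0.0025],"delta_rot": [0.48,-5.5,-1.75],"fingers": 255},{"linear": [0.0009,0.0002,0.0025],"delta_rot": [0.48,-5.5,-1.75],"fingers": 255},{"linear": [0.0009,0.0002,0.0025],"delta_rot": [0.48,-5.5,-1.75],"fingers": 255},{"linear": [0.0009,0.0002,0.0025],"delta_rot": [0.48,-5.5,-1.75],"fingers": 255},{"linear": [0.0009,0.0002,0.0025],"delta_rot": [0.48,-5.5,-1.75],"fingers": 255},{"linear": [0.0009,0.0002,0.0025],"delta_rot": [0.48,-5.5,-1.75],"fingers": 255},{"linear": [0.0009,0.0002,0.0025],"delta_rot": [0.48,-5.5,-1.75],"fingers": 255},{"linear": [0.0009,0.0002,0.0025],"delta_rot": [0.48,-5.5,-1.75],"fingers": 255},{"linear": [0.0009,0.0002,0.0025],"delta_rot": [0.48,-5.5,-1.75],"fingers": 255},{"linear": [0.0009,0.0002,0.0025],"delta_rot": [0.48,-5.5,-1.75],"fingers": 255},{"linear": [0,0,0],"delta_rot": [0,0,0],"fingers": 255},{"linear": [0,0,0],"delta_rot": [0,0,0],"fingers": 255},{"linear": [0,0,0],"delta_rot": [0,0,0],"fingers": 255}]}}

```text
t: 7.37
tcp_pos: [0.5363, -0.1454, 0.1905]
eef_rot: [0.171, 0.713, 0.653, -0.19]
ft_force: [0.6, -0.2, -3.3]
grip_width: 0.153
finger_force: 50.0
```

```bash
python3 - <<'E'
from nxt import *
import cv2
from h import proj
s,p,R=now();show(s)
P,R2=goal(-95,np.array([SC[0],SC[1],.19]));print(P-p,(R.inv()*R2).as_rotvec(degrees=True))
o=[]
for n in("top","scene"):
    c=capture(n);np.savez(n+"2.npz",**c)
    b=(165,265,205,305) if n=="top" else (120,220,195,295)
    o.append(cv2.resize(c["pixels"][b[0]:b[1],b[2]:b[3],::-1],None,fx=4,fy=4,interpolation=cv2.INTER_CUBIC))
    B=p+R.apply(BT);kx=R.apply(RG.inv().apply([np.cos(np.radians(58.5)),np.sin(np.radians(58.5)),0]))
    print(n,"bend,tip,screw crop px",((proj(c,[B,B+.058*kx,SC])-[b[2],b[0]])*4+([0,0] if n=="top" else [400,0])).round(0).tolist())
cv2.imwrite("pics/crop3.png",np.hstack(o))
E
```

```text
t 7.37 tcp [ 0.5363 -0.1454  0.1905] q [-0.21  0.55  1.71 -0.66  0.93  0.29] F [ 0.6 -0.2 -3.3] M [ 0.4  -0.   -0.02] g 13.3 50.0
[ 0.00037252 -0.00062158  0.00244009] [-0.27172928 -0.33710392 -0.01822461]
top bend,tip,screw crop px [[110.0, 157.0], [112.0, 161.0], [115.0, 164.0]]
scene bend,tip,screw crop px [[600.0, 164.0], [599.0, 217.0], [601.0, 283.0]]
```

View pics/crop3.png

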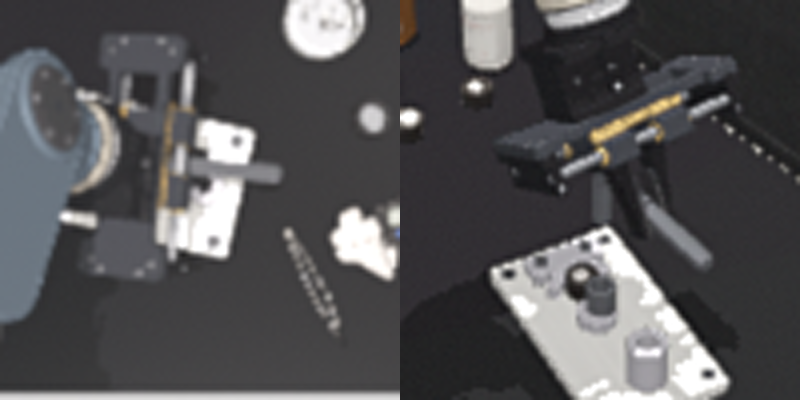

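The crop shows the key flipped. In the scene half the short arm hangs at about (601,190), with its tip near (602,222) directly above the socket mouth at (601,283). The long arm runs to (705,260). In the top half the long arm runs from (190,162) to (280,175).

Next I check the tilt and offsets with depth points.

```bash
python3 - <<'E'
from nxt import *
from h import *
s,p,R=now()
B=p+R.apply(BT);K=R*RG.inv()*Ro.from_euler('z',58.5,degrees=True) # key frame
print("B",B,"key x",K.apply([1,0,0]).round(3),"key -z",K.apply([0,0,-1]).round(3))
for n in("top","scene"):
    c=dict(np.load(n+"2.npz"));d=c["depth"];Y,X=np.mgrid[140:260,190:300] ;Y=Y.ravel();X=X.ravel();z=d[Y,X];o,r=ray(c,np.c_[X,Y]);Q=(o+r*z[:,None])[z>0]
    k=K.inv().apply(Q-B)
    m=(abs(k[:,1])<.013)&(abs(k[:,0])<.013)&(k[:,2]<-.08)&(k[:,2]>-.16)
    print(n,"long",m.sum(),"zmin",k[m,2].min() if m.any() else None)
    for a in(-.085,-.1,-.115,-.13):
        mm=m&(abs(k[:,2]-a)<.008); print("  ",a,mm.sum(),(k[mm].mean(0)*1e3).round(1),"pct",(np.percentile(k[mm],[5,95],axis=0)*1e3).round(1).tolist() if mm.any() else "")
    m=(abs(k[:,1])<.014)&(abs(k[:,2])<.014)&(k[:,0]>.01)&(k[:,0]<.065)
    print(" short",m.sum());
    for a in(.02,.032,.044,.056):
        mm=m&(abs(k[:,0]-a)<.006);print("  ",a,mm.sum(),(k[mm].mean(0)*1e3).round(1) if mm.any() else "")
    h=Q-SC;m=(np.hypot(h[:,0],h[:,1])<.022)&(abs(h[:,2])<.006);print(" head rim",m.sum(),(h[m].mean(0)*1e3).round(1),(h[m].min(0)*1e3).round(1),(h[m].max(0)*1e3).round(1))
    if n=="scene":
        g=cv2.cvtColor(c["pixels"],cv2.COLOR_RGB2GRAY);print(g[163:180,236:256:1]);print(g[184:202,236:256])
        print(proj(c,[B+K.apply([.04,0,0]),B+K.apply([.058,0,0]),SC]))
        # camera dir in key frame
        print("cam dir in key",K.inv().apply(c["pose"][:3,3]-B)/np.linalg.norm(c["pose"][:3,3]-B))
E
```

```text
B [ 0.54264366 -0.08502571  0.18889478] key x [-0.001  0.005 -1.   ] key -z [-0.091 -0.996 -0.005]
top long 81 zmin -0.1401924857378711
   -0.085 18 [ -3.4   0.9 -86. ] pct [[-9.5, -5.8, -90.7], [2.8, 7.0, -80.5]]
   -0.1 21 [  -5.8    0.8 -100. ] pct [[-10.8, -4.5, -106.8], [-2.5, 6.3, -93.3]]
   -0.115 19 [  -4.6    0.8 -115.2] pct [[-9.8, -5.6, -120.6], [-0.7, 7.3, -109.5]]
   -0.13 21 [  -4.6    0.6 -129.5] pct [[-9.8, -6.5, -136.9], [-0.8, 6.5, -123.3]]
 short 0
   0.02 0 
   0.032 0 
   0.044 0 
   0.056 0 <stdin>:17: RuntimeWarning: Mean of empty slice.
  ret = um.true_divide(
Traceback (most recent call last):
ValueError: zero-size array to reduction operation minimum which has no identity
```

```bash
python3 - <<'E'
from nxt import *
from h import *
s,p,R=now()
B=p+R.apply(BT);K=R*RG.inv()*Ro.from_euler('z',58.5,degrees=True)
c=dict(np.load("scene2.npz"));d=c["depth"];Y,X=np.mgrid[140:260,190:300] ;Y=Y.ravel();X=X.ravel();z=d[Y,X];o,r=ray(c,np.c_[X,Y]);Q=(o+r*z[:,None])[z>0]
k=K.inv().apply(Q-B)
m=(abs(k[:,1])<.014)&(abs(k[:,0])<.014)&(k[:,2]<-.08)&(k[:,2]>-.16);print("zmin",k[m,2].min())
for a in(-.085,-.1,-.115,-.13):
    mm=m&(abs(k[:,2]-a)<.008); print("  ",a,mm.sum(),(k[mm].mean(0)*1e3).round(1))
m=(abs(k[:,1])<.014)&(abs(k[:,2])<.014)&(k[:,0]>.01)&(k[:,0]<.065);print("xmax",k[m,0].max())
for a in(.02,.032,.044,.056):
    mm=m&(abs(k[:,0]-a)<.006);print("  ",a,mm.sum(),(k[mm].mean(0)*1e3).round(1))
h=Q-SC;m=(np.hypot(h[:,0],h[:,1])<.022)&(abs(h[:,2])<.007);print(" head rim",m.sum(),(h[m].mean(0)*1e3).round(1))
cd=K.inv().apply(c["pose"][:3,3]-B);print("cam dir",(cd/np.linalg.norm(cd)).round(2))
g=cv2.cvtColor(c["pixels"],cv2.COLOR_RGB2GRAY);print(g[163:178,238:254]);print(g[184:200,236:256])
print(proj(c,[B+K.apply([.03,0,0]),B+K.apply([.04,0,0]),B+K.apply([.058,0,0]),SC]))
E
```

```text
zmin -0.14084359976849148
   -0.085 17 [ -4.2   3.9 -87.2]
   -0.1 20 [  -4.7    4.  -102.1]
   -0.115 22 [  -2.9    3.8 -114.6]
   -0.13 26 [  -3.     2.4 -130.3]
xmax 0.05670899927939509
   0.02 12 [21.6  3.7 -4.5]
   0.032 12 [32.9  4.1 -4.1]
   0.044 15 [44.2  3.6 -4. ]
   0.056 7 [54.1  3.8 -3.5]
 head rim 36 [-3.2 -1.6 -2. ]
cam dir [-0.66  0.43 -0.62]
[[ 82  60  48  43  42  53  62  55  31  23  27  32  31  32  40  49]
 [ 47  44  45  46  48  68  76  75  54  30  24  36  35  33  36  56]
 [ 47  46  47  47  48  72  76  75  57  30  25  29  31  33  34  52]
 [ 45  48  47  48  48  73  75  77  75  54  29  27  29  32  34  45]
 [ 50  48  47  47  47  73  80  83  85  63  31  26  21  32  34  38]
 [ 48  49  48  46  48  74  79  84  87  74  43  27  23  29  33  33]
 [ 47  47  47  47  48  75  81  85  87  76  50  30  26  28  34  33]
 [ 48  48  48  46  48  73  79  84  86  75  50  36  26  25  31  30]
 [ 48  48  47  47  47  73  80  83  85  74  53  47  30  23  27  37]
 [ 48  47  49  46  48  73  80  83  86  73  50  48  39  27  25  30]
 [ 47  47  49  46  49  75  80  84  84  74  50  49  47  30  25  26]
 [
[... 1044 characters left out ...]
4  26  30  55  81  99 104 104 102  92  87 174 203 202 200 200
  197 204]
 [204 129  68  36  53  68  74  82  84  85  86  78  85 176 204 203 201 199
  197 214]
 [208 203 177 116 146 128  85  78  82  82  81  76  85 175 204 204 202 200
  206 255]
 [204 206 204 181 177 136  83  78  83  82  81  73  83 174 204 203 202 200
  199 215]
 [202 204 205 183 176 137  85  74  78  80  76  69  90 174 201 203 202 202
  201 199]
 [201 203 204 172 173 172 134  96  86  87  85  93 145 178 200 202 202 202
  203 201]
 [201 203 202 142 166 177 173 172 160 155 156 171 162 185 201 201 201 203
  203 204]]
[[245.20920534 167.82409819]
 [245.20439466 170.09065114]
 [245.19584022 174.12107797]
 [245.20696514 190.71710681]]
```

```bash
cat >> nxt.py <<'E'
SC=np.array([.5421,-.0844,.054])
def bend(p,R):return p+R.apply(BT)
E
python3 - <<'E'
from nxt import *
s,p,R=now();show(s)
P,R2=goal(-95,np.array([SC[0],SC[1],.116]));print(P);l,w=rows(p,R,P,R2,7);print(l,w)
print("down in tool",R2.inv().apply([0,0,-1]))
E
```

```text
t 7.47 tcp [ 0.5367 -0.1464  0.1915] q [-0.21  0.55  1.71 -0.66  0.93  0.29] F [ 0.2  0.1 -2.6] M [ 0.49 -0.03 -0.01] g 13.1 50.0
[ 0.53639947 -0.14573657  0.11890157]
[ 5.23434584e-03 -4.27949818e-05  8.95472507e-03] [-0.02739361 -0.03878326 -0.01982376]
down in tool [0.5       0.        0.8660254]
```

Emit:
{"name": "carry_out", "arguments": {"targets": [{"linear": [0.0052,0,0.009],"delta_rot": [-0.03,-0.04,-0.02],"fingers": 255},{"linear": [0.0052,0,0.009],"delta_rot": [-0.03,-0.04,-0.02],"fingers": 255},{"linear": [0.0052,0,0.009],"delta_rot": [-0.03,-0.04,-0.02],"fingers": 255},{"linear": [0.0052,0,0.009],"delta_rot": [-0.03,-0.04,-0.02],"fingers": 255},{"linear": [0.0052,0,0.009],"delta_rot": [-0.03,-0.04,-0.02],"fingers": 255},{"linear": [0.0052,0,0.009],"delta_rot": [-0.03,-0.04,-0.02],"fingers": 255},{"linear": [0.0052,0,0.009],"delta_rot": [-0.03,-0.04,-0.02],"fingers": 255},{"linear": [0,0,0],"delta_rot": [0,0,0],"fingers": 255},{"linear": [0,0,0],"delta_rot": [0,0,0],"fingers": 255},{"linear": [0,0,0],"delta_rot": [0,0,0],"fingers": 255}]}}

```text
t: 8.3
tcp_pos: [0.5372, -0.1454, 0.1187]
eef_rot: [0.176, 0.711, 0.653, -0.191]
ft_force: [-0.1, -0.3, -2.3]
grip_width: 0.147
finger_force: 50.0
```

```bash
cat >> nxt.py <<'E'
def rep(psi):
    s,p,R=now();show(s);B=bend(p,R);z=R.apply([0,0,1])
    print("tip-SC mm",((B-[0,0,.058]-SC)*1e3).round(1),"psi",np.degrees(np.arctan2(z[1],z[0])).round(1),"ori err",(R.inv()*goal(psi,B)[1]).as_rotvec(degrees=True).round(2),"pos err tool mm",(R.inv().apply(goal(psi,[SC[0],SC[1],B[2]])[0]-p)*1e3).round(2))
    return s,p,R
E
python3 -c "
from nxt import *
rep(-95)"
```

```text
t 8.3 tcp [ 0.5372 -0.1454  0.1187] q [-0.21  0.67  1.75 -0.76  0.8   0.44] F [-0.1 -0.3 -2.3] M [ 0.56 -0.   -0.03] g 12.8 50.0
tip-SC mm [0.7 0.4 3.6] psi -94.8 ori err [0.09 0.1  0.13] pos err tool mm [-0.31 -0.79  0.3 ]
```

Emit:
{"name": "carry_out", "arguments": {"targets": [{"linear": [0.0003,-0.0004,0.0009],"delta_rot": [0,0,0],"fingers": 255},{"linear": [0.0005,0,0.0009],"delta_rot": [0,0,0],"fingers": 255},{"linear": [0.0005,0,0.0009],"delta_rot": [0,0,0],"fingers": 255},{"linear": [0.0005,0,0.0009],"delta_rot": [0,0,0],"fingers": 255},{"linear": [0,0,0],"delta_rot": [0,0,0],"fingers": 255}]}}

```text
t: 8.72
tcp_pos: [0.5365, -0.1456, 0.1146]
eef_rot: [0.176, 0.711, 0.653, -0.191]
ft_force: [-0.6, -0.1, -2.8]
grip_width: 0.148
finger_force: 50.0
```

```bash
python3 -c "
from nxt import *
rep(-95)"
```

```text
t 8.72 tcp [ 0.5365 -0.1456  0.1146] q [-0.21  0.68  1.75 -0.77  0.8   0.45] F [-0.6 -0.1 -2.8] M [ 0.45  0.03 -0.02] g 12.9 50.0
tip-SC mm [-0.   0.2 -0.4] psi -94.8 ori err [0.08 0.09 0.11] pos err tool mm [-0.09 -0.1   0.16]
```

Not in contact yet; I go down in small steps.

Emit:
{"name": "carry_out", "arguments": {"targets": [{"linear": [0.0005,0,0.0009],"delta_rot": [0,0,0],"fingers": 255},{"linear": [0.0005,0,0.0009],"delta_rot": [0,0,0],"fingers": 255},{"linear": [0,0,0],"delta_rot": [0,0,0],"fingers": 255}]}}

```text
t: 8.97
tcp_pos: [0.5365, -0.1455, 0.1124]
eef_rot: [0.175, 0.711, 0.653, -0.191]
ft_force: [-0.5, 1.4, -2.5]
grip_width: 0.15
finger_force: 50.0
```

```bash
python3 -c "
from nxt import *
rep(-95)"
```

```text
t 8.97 tcp [ 0.5365 -0.1455  0.1124] q [-0.21  0.68  1.76 -0.77  0.79  0.45] F [-0.5  1.4 -2.5] M [ 0.6   0.02 -0.  ] g 13.0 50.0
tip-SC mm [-0.   0.3 -2.6] psi -94.9 ori err [0.07 0.07 0.11] pos err tool mm [-0.2  -0.08  0.2 ]
```

Emit:
{"name": "carry_out", "arguments": {"targets": [{"linear": [0.0005,0,0.0009],"delta_rot": [0,0,0],"fingers": 255},{"linear": [0.0005,0,0.0009],"delta_rot": [0,0,0],"fingers": 255},{"linear": [0,0,0],"delta_rot": [0,0,0],"fingers": 255}]}}

```text
t: 9.22
tcp_pos: [0.5364, -0.1455, 0.1102]
eef_rot: [0.175, 0.711, 0.653, -0.191]
ft_force: [0.9, 0.7, -3.0]
grip_width: 0.153
finger_force: 50.0
```

```bash
python3 -c "
from nxt import *
rep(-95)"
```

```text
t 9.22 tcp [ 0.5364 -0.1455  0.1102] q [-0.21  0.69  1.76 -0.77  0.79  0.46] F [ 0.9  0.7 -3. ] M [ 0.7 -0.  -0. ] g 13.3 50.0
tip-SC mm [-0.1  0.3 -4.8] psi -94.9 ori err [0.06 0.07 0.13] pos err tool mm [-0.17 -0.    0.19]
```

Emit:
{"name": "carry_out", "arguments": {"targets": [{"linear": [0.0005,0,0.0009],"delta_rot": [0,0,0],"fingers": 255},{"linear": [0.0005,0,0.0009],"delta_rot": [0,0,0],"fingers": 255},{"linear": [0.0005,0,0.0009],"delta_rot": [0,0,0],"fingers": 255},{"linear": [0,0,0],"delta_rot": [0,0,0],"fingers": 255}]}}

```text
t: 9.55
tcp_pos: [0.5364, -0.1456, 0.1071]
eef_rot: [0.175, 0.711, 0.653, -0.191]
ft_force: [0.1, 1.8, -3.2]
grip_width: 0.149
finger_force: 50.0
```

```bash
python3 -c "
from nxt import *
rep(-95)"
```

```text
t 9.55 tcp [ 0.5364 -0.1456  0.1071] q [-0.21  0.69  1.76 -0.78  0.79  0.46] F [ 0.1  1.8 -3.2] M [ 0.75 -0.07 -0.05] g 13.0 50.0
tip-SC mm [-0.1  0.1 -7.8] psi -94.9 ori err [0.06 0.07 0.13] pos err tool mm [-0.06 -0.04  0.12]
```

Emit:
{"name": "carry_out", "arguments": {"targets": [{"linear": [0.0005,0,0.0009],"delta_rot": [0,0,0],"fingers": 255},{"linear": [0.0005,0,0.0009],"delta_rot": [0,0,0],"fingers": 255},{"linear": [0.0005,0,0.0009],"delta_rot": [0,0,0],"fingers": 255},{"linear": [0.0005,0,0.0009],"delta_rot": [0,0,0],"fingers": 255},{"linear": [0,0,0],"delta_rot": [0,0,0],"fingers": 255}]}}

```text
t: 9.97
tcp_pos: [0.5364, -0.1457, 0.103]
eef_rot: [0.175, 0.711, 0.653, -0.191]
ft_force: [-0.6, 1.5, -1.4]
grip_width: 0.151
finger_force: 50.0
```

```bash
python3 - <<'E'
from nxt import *
import cv2
rep(-95);c=capture("scene");np.savez("scene3.npz",**c)
cv2.imwrite("pics/crop4.png",cv2.resize(c["pixels"][130:210,200:290,::-1],None,fx=6,fy=6,interpolation=cv2.INTER_CUBIC))
E
```

```text
t 9.97 tcp [ 0.5364 -0.1457  0.103 ] q [-0.21  0.7   1.76 -0.79  0.78  0.47] F [-0.6  1.5 -1.4] M [ 0.76 -0.01  0.04] g 13.2 50.0
tip-SC mm [ -0.1   0.  -12. ] psi -94.9 ori err [0.06 0.08 0.12] pos err tool mm [ 0.02 -0.04  0.08]
```

View pics/crop4.png

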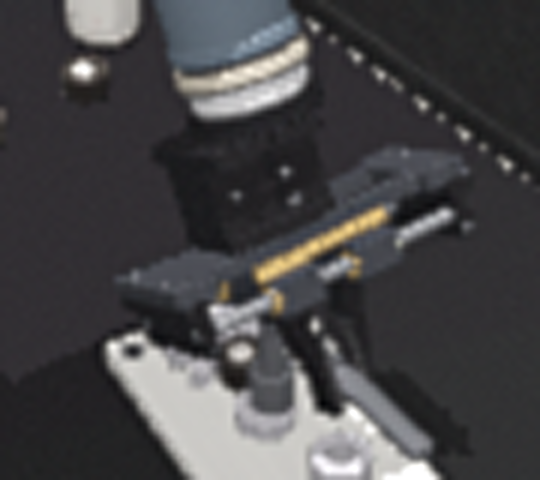

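The crop shows the short arm entering the dark screw head at (270,365), with no resistance so far, so the angle happens to fit. I go on down to the bottom.

Emit:
{"name": "carry_out", "arguments": {"targets": [{"linear": [0.0005,0,0.00087],"delta_rot": [0,0,0],"fingers": 255},{"linear": [0.0005,0,0.00087],"delta_rot": [0,0,0],"fingers": 255},{"linear": [0.0005,0,0.00087],"delta_rot": [0,0,0],"fingers": 255},{"linear": [0.0005,0,0.00087],"delta_rot": [0,0,0],"fingers": 255},{"linear": [0.0005,0,0.00087],"delta_rot": [0,0,0],"fingers": 255},{"linear": [0.0005,0,0.00087],"delta_rot": [0,0,0],"fingers": 255},{"linear": [0.0005,0,0.00087],"delta_rot": [0,0,0],"fingers": 255},{"linear": [0,0,0],"delta_rot": [0,0,0],"fingers": 255}]}}

```text
t: 10.68
tcp_pos: [0.5365, -0.1458, 0.096]
eef_rot: [0.175, 0.711, 0.653, -0.191]
ft_force: [-0.4, 1.6, -2.2]
grip_width: 0.155
finger_force: 50.0
```

```bash
python3 -c "
from nxt import *
rep(-95)"
```

```text
t 10.68 tcp [ 0.5365 -0.1458  0.096 ] q [-0.21  0.71  1.76 -0.8   0.77  0.49] F [-0.4  1.6 -2.2] M [ 0.81  0.03 -0.01] g 13.5 50.0
tip-SC mm [ -0.1  -0.  -19. ] psi -94.9 ori err [0.06 0.08 0.13] pos err tool mm [ 0.06 -0.08  0.06]
```

Emit:
{"name": "carry_out", "arguments": {"targets": [{"linear": [0.0005,0,0.00087],"delta_rot": [0,0,0],"fingers": 255},{"linear": [0.0005,0,0.00087],"delta_rot": [0,0,0],"fingers": 255},{"linear": [0.0005,0,0.00087],"delta_rot": [0,0,0],"fingers": 255},{"linear": [0,0,0],"delta_rot": [0,0,0],"fingers": 255}]}}

```text
t: 11.02
tcp_pos: [0.5365, -0.1458, 0.093]
eef_rot: [0.176, 0.711, 0.653, -0.191]
ft_force: [0.4, 1.8, -1.8]
grip_width: 0.152
finger_force: 50.0
```

```bash
python3 -c "
from nxt import *
rep(-95)"
```

```text
t 11.02 tcp [ 0.5365 -0.1458  0.093 ] q [-0.21  0.72  1.76 -0.8   0.76  0.49] F [ 0.4  1.8 -1.8] M [0.8  0.02 0.  ] g 13.3 50.0
tip-SC mm [ -0.1  -0.1 -22. ] psi -94.9 ori err [0.07 0.08 0.12] pos err tool mm [ 0.09 -0.09  0.05]
```

Emit:
{"name": "carry_out", "arguments": {"targets": [{"linear": [0.0005,0,0.00087],"delta_rot": [0,0,0],"fingers": 255},{"linear": [0.0005,0,0.00087],"delta_rot": [0,0,0],"fingers": 255},{"linear": [0,0,0],"delta_rot": [0,0,0],"fingers": 255}]}}

```text
t: 11.27
tcp_pos: [0.5366, -0.1461, 0.0914]
eef_rot: [0.176, 0.711, 0.653, -0.191]
ft_force: [0.3, 1.1, -0.2]
grip_width: 0.156
finger_force: 50.0
```

```bash
python3 -c "
from nxt import *
rep(-95)"
```

```text
t 11.27 tcp [ 0.5366 -0.1461  0.0914] q [-0.21  0.72  1.76 -0.8   0.76  0.5 ] F [ 0.3  1.1 -0.2] M [ 0.61  0.11 -0.01] g 13.5 50.0
tip-SC mm [  0.   -0.4 -23.6] psi -94.9 ori err [0.07 0.13 0.12] pos err tool mm [ 0.4  -0.19 -0.07]
```

```bash
cat >> nxt.py <<'E'
def swing(psi0,dpsi,N,zb):
    p0,R0=goal(psi0,np.r_[SC[:2],zb]);q=rows(p0,R0,*goal(psi0-dpsi,np.r_[SC[:2],zb]),N);print("swing rows",q[0].round(5),q[1].round(3))
def tq():
    s,p,R=now();r=p-SC;F=s["ft_force"];M=s["wrist_torque"]
    print("T cw from F",-(r[0]*F[1]-r[1]*F[0]).round(3),"M",M.round(2),"sum",(-(r[0]*F[1]-r[1]*F[0])-M[2]).round(3))
E
python3 -c "
from nxt import *
tq();swing(-95,15,6,.088);swing(-95,15,10,.088)"
```

```text
T cw from F -0.013 M [ 0.61  0.11 -0.01] sum -0.008
swing rows [ 6.00e-05 -2.69e-03 -4.00e-05] [1.25  0.    2.165]
swing rows [ 3.00e-05 -1.61e-03 -1.00e-05] [0.75  0.    1.299]
```

Emit:
{"name": "carry_out", "arguments": {"targets": [{"linear": [0.0001,-0.0027,0],"delta_rot": [1.25,0,2.165],"fingers": 255},{"linear": [0.0001,-0.0027,0],"delta_rot": [1.25,0,2.165],"fingers": 255},{"linear": [0.0001,-0.0027,0],"delta_rot": [1.25,0,2.165],"fingers": 255},{"linear": [0.0001,-0.0027,0],"delta_rot": [1.25,0,2.165],"fingers": 255},{"linear": [0,0,0],"delta_rot": [0,0,0],"fingers": 255}]}}

```text
t: 11.68
tcp_pos: [0.5266, -0.1439, 0.0912]
eef_rot: [0.159, 0.766, 0.588, -0.205]
ft_force: [1.1, 1.8, 0.7]
grip_width: 0.153
finger_force: 50.1
```

```bash
python3 -c "
from nxt import *
rep(-105);tq()"
```

```text
t 11.68 tcp [ 0.5266 -0.1439  0.0912] q [-0.21  0.73  1.73 -0.72  0.86  0.58] F [1.1 1.8 0.7] M [ 0.69 -0.07  0.33] g 13.3 50.1
tip-SC mm [  0.7  -0.1 -23.8] psi -104.8 ori err [0.09 0.08 0.  ] pos err tool mm [-0.05 -0.79  0.13]
T cw from F -0.038 M [ 0.69 -0.07  0.33] sum -0.363
```

Emit:
{"name": "carry_out", "arguments": {"targets": [{"linear": [0.0001,-0.0033,0],"delta_rot": [1.25,0,2.165],"fingers": 255},{"linear": [0.0001,-0.0028,0],"delta_rot": [1.25,0,2.165],"fingers": 255},{"linear": [0.0001,-0.0028,0],"delta_rot": [1.25,0,2.165],"fingers": 255},{"linear": [0.0001,-0.0028,0],"delta_rot": [1.25,0,2.165],"fingers": 255},{"linear": [0,0,0],"delta_rot": [0,0,0],"fingers": 255}], "squeeze": 60}}

```text
t: 12.1
tcp_pos: [0.5159, -0.1402, 0.0911]
eef_rot: [0.14, 0.815, 0.518, -0.218]
ft_force: [3.3, 0.1, 0.9]
grip_width: 0.15
finger_force: 60.1
```

```bash
python3 -c "
from nxt import *
rep(-115);tq()"
```

```text
t 12.1 tcp [ 0.5159 -0.1402  0.0911] q [-0.21  0.74  1.69 -0.65  0.94  0.67] F [3.3 0.1 0.9] M [ 0.26 -0.74  0.61] g 13.0 60.1
tip-SC mm [  0.2  -0.1 -23.9] psi -114.8 ori err [ 0.12  0.06 -0.1 ] pos err tool mm [ 0.07 -0.2   0.03]
T cw from F -0.182 M [ 0.26 -0.74  0.61] sum -0.787
```

Emit:
{"name": "carry_out", "arguments": {"targets": [{"linear": [0.0001,-0.0027,0],"delta_rot": [1.25,0,2.165],"fingers": 255},{"linear": [0.0001,-0.0027,0],"delta_rot": [1.25,0,2.165],"fingers": 255},{"linear": [0.0001,-0.0027,0],"delta_rot": [1.25,0,2.165],"fingers": 255},{"linear": [0.0001,-0.0027,0],"delta_rot": [1.25,0,2.165],"fingers": 255},{"linear": [0,0,0],"delta_rot": [0,0,0],"fingers": 255}]}}

```text
t: 12.52
tcp_pos: [0.5064, -0.1349, 0.091]
eef_rot: [0.121, 0.857, 0.446, -0.229]
ft_force: [3.5, -1.4, 1.7]
grip_width: 0.152
finger_force: 60.1
```

```bash
cat >> nxt.py <<'E'
def tq2():
    s,p,R=now();F=s["ft_force"];M=s["wrist_torque"];o=[]
    for h in(0,.05,.1,.15,.2):
        r=p-h*R.apply([0,0,1])-SC;o.append(round(r[0]*F[1]-r[1]*F[0]+M[2],2))
    print("T(h=0,.05,.1,.15,.2)",o,"F",F.round(2),"M",M.round(2))
E
python3 -c "
from nxt import *
rep(-125);tq2()"
```

```text
t 12.52 tcp [ 0.5064 -0.1349  0.091 ] q [-0.22  0.75  1.66 -0.57  1.02  0.77] F [ 3.5 -1.4  1.7] M [ 0.07 -0.74  0.6 ] g 13.2 60.1
tip-SC mm [ -0.1  -0.2 -24. ] psi -124.7 ori err [ 0.14  0.05 -0.06] pos err tool mm [ 0.22 -0.04 -0.06]
T(h=0,.05,.1,.15,.2) [np.float64(0.82), np.float64(0.73), np.float64(0.64), np.float64(0.55), np.float64(0.46)] F [ 3.5  -1.35  1.75] M [ 0.07 -0.74  0.6 ]
```

Emit:
{"name": "carry_out", "arguments": {"targets": [{"linear": [0.0001,-0.0027,0],"delta_rot": [1.25,0,2.165],"fingers": 255},{"linear": [0.0001,-0.0027,0],"delta_rot": [1.25,0,2.165],"fingers": 255},{"linear": [0.0001,-0.0027,0],"delta_rot": [1.25,0,2.165],"fingers": 255},{"linear": [0.0001,-0.0027,0],"delta_rot": [1.25,0,2.165],"fingers": 255},{"linear": [0,0,0],"delta_rot": [0,0,0],"fingers": 255}]}}

```text
t: 12.93
tcp_pos: [0.498, -0.128, 0.0909]
eef_rot: [0.101, 0.892, 0.37, -0.239]
ft_force: [4.8, -2.5, 2.5]
grip_width: 0.151
finger_force: 60.1
```

```bash
python3 -c "
from nxt import *
rep(-135);tq2()"
```

```text
t 12.93 tcp [ 0.498  -0.128   0.0909] q [-0.23  0.76  1.63 -0.5   1.1   0.86] F [ 4.8 -2.5  2.5] M [-0.08 -0.77  0.6 ] g 13.1 60.1
tip-SC mm [ -0.4  -0.3 -24.1] psi -134.7 ori err [ 0.16  0.05 -0.02] pos err tool mm [ 0.4   0.01 -0.16]
T(h=0,.05,.1,.15,.2) [np.float64(0.92), np.float64(0.79), np.float64(0.66), np.float64(0.53), np.float64(0.4)] F [ 4.84 -2.47  2.53] M [-0.08 -0.77  0.6 ]
```

Emit:
{"name": "carry_out", "arguments": {"targets": [{"linear": [0,-0.0027,-0.0001],"delta_rot": [1.25,0,2.165],"fingers": 255},{"linear": [0,-0.0027,-0.0001],"delta_rot": [1.25,0,2.165],"fingers": 255},{"linear": [0,0,0],"delta_rot": [0,0,0],"fingers": 255}]}}

```text
t: 13.18
tcp_pos: [0.4943, -0.124, 0.0908]
eef_rot: [0.09, 0.907, 0.331, -0.243]
ft_force: [4.2, -1.9, 2.6]
grip_width: 0.151
finger_force: 60.1
```

```bash
sed -i 's/(0,.05,.1,.15,.2)/(.08,.12,.16)/;s/T(h=0,.05,.1,.15,.2)/T(h=.08,.12,.16)/' nxt.py; python3 -c "
from nxt import *
rep(-140);tq2()"
```

```text
t 13.18 tcp [ 0.4943 -0.124   0.0908] q [-0.24  0.76  1.62 -0.46  1.13  0.91] F [ 4.2 -1.9  2.6] M [-0.19 -0.89  0.57] g 13.1 60.1
tip-SC mm [ -0.5  -0.2 -24.1] psi -139.6 ori err [0.18 0.03 0.03] pos err tool mm [ 0.43  0.08 -0.21]
T(h=.08,.12,.16) [np.float64(0.66), np.float64(0.57), np.float64(0.49)] F [ 4.2  -1.93  2.64] M [-0.19 -0.89  0.57]
```

Emit:
{"name": "carry_out", "arguments": {"targets": [{"linear": [0,-0.0027,-0.0001],"delta_rot": [1.25,0,2.165],"fingers": 255},{"linear": [0,-0.0027,-0.0001],"delta_rot": [1.25,0,2.165],"fingers": 255},{"linear": [0,0,0],"delta_rot": [0,0,0],"fingers": 255}]}}

```text
t: 13.43
tcp_pos: [0.491, -0.1197, 0.0909]
eef_rot: [0.079, 0.921, 0.291, -0.246]
ft_force: [4.6, -2.5, 2.2]
grip_width: 0.152
finger_force: 60.1
```

```bash
python3 -c "
from nxt import *
rep(-145);tq2()"
```

```text
t 13.43 tcp [ 0.491  -0.1197  0.0909] q [-0.25  0.77  1.61 -0.43  1.16  0.96] F [ 4.6 -2.5  2.2] M [-0.2  -0.92  0.62] g 13.2 60.1
tip-SC mm [ -0.6  -0.1 -24.1] psi -144.6 ori err [0.19 0.01 0.05] pos err tool mm [ 0.48  0.08 -0.26]
T(h=.08,.12,.16) [np.float64(0.72), np.float64(0.63), np.float64(0.53)] F [ 4.55 -2.48  2.2 ] M [-0.2  -0.92  0.62]
```

Emit:
{"name": "carry_out", "arguments": {"targets": [{"linear": [0,-0.0027,-0.0001],"delta_rot": [1.25,0,2.165],"fingers": 255},{"linear": [0,-0.0027,-0.0001],"delta_rot": [1.25,0,2.165],"fingers": 255},{"linear": [0,0,0],"delta_rot": [0,0,0],"fingers": 255}]}}

```text
t: 13.68
tcp_pos: [0.488, -0.1151, 0.0909]
eef_rot: [0.068, 0.933, 0.251, -0.25]
ft_force: [3.9, -2.5, 0.8]
grip_width: 0.152
finger_force: 60.1
```

```bash
python3 -c "
from nxt import *
rep(-150);tq2()"
```

```text
t 13.68 tcp [ 0.488  -0.1151  0.0909] q [-0.25  0.77  1.6  -0.39  1.19  1.02] F [ 3.9 -2.5  0.8] M [-0.25 -1.03  0.64] g 13.2 60.1
tip-SC mm [ -0.6  -0.1 -24. ] psi -149.6 ori err [ 0.19 -0.01  0.06] pos err tool mm [ 0.49  0.08 -0.3 ]
T(h=.08,.12,.16) [np.float64(0.73), np.float64(0.65), np.float64(0.56)] F [ 3.86 -2.48  0.8 ] M [-0.25 -1.03  0.64]
```

Emit:
{"name": "carry_out", "arguments": {"targets": [{"linear": [0.0001,-0.0027,-0.0001],"delta_rot": [1.25,0,2.165],"fingers": 255},{"linear": [0.0001,-0.0027,-0.0001],"delta_rot": [1.25,0,2.165],"fingers": 255},{"linear": [0,0,0],"delta_rot": [0,0,0],"fingers": 255}]}}

```text
t: 13.93
tcp_pos: [0.4855, -0.1103, 0.0909]
eef_rot: [0.057, 0.943, 0.21, -0.252]
ft_force: [5.2, -3.3, 1.2]
grip_width: 0.147
finger_force: 60.1
```

```bash
python3 -c "
from nxt import *
rep(-155);tq2()"
```

```text
t 13.93 tcp [ 0.4855 -0.1103  0.0909] q [-0.26  0.77  1.59 -0.35  1.22  1.07] F [ 5.2 -3.3  1.2] M [-0.32 -1.03  0.6 ] g 12.8 60.1
tip-SC mm [ -0.7  -0.1 -24. ] psi -154.6 ori err [ 0.19 -0.01  0.06] pos err tool mm [ 0.54  0.07 -0.32]
T(h=.08,.12,.16) [np.float64(0.71), np.float64(0.61), np.float64(0.5)] F [ 5.21 -3.34  1.22] M [-0.32 -1.03  0.6 ]
```

Emit:
{"name": "carry_out", "arguments": {"targets": [{"linear": [0.0001,-0.0027,-0.0001],"delta_rot": [1.25,0,2.165],"fingers": 255},{"linear": [0.0001,-0.0027,-0.0001],"delta_rot": [1.25,0,2.165],"fingers": 255},{"linear": [0,0,0],"delta_rot": [0,0,0],"fingers": 255}]}}

```text
t: 14.18
tcp_pos: [0.4835, -0.1053, 0.0909]
eef_rot: [0.046, 0.951, 0.169, -0.255]
ft_force: [4.2, -3.5, 2.0]
grip_width: 0.151
finger_force: 60.1
```

```bash
python3 -c "
from nxt import *
rep(-160);tq2()"
```

```text
t 14.18 tcp [ 0.4835 -0.1053  0.0909] q [-0.27  0.78  1.58 -0.32  1.24  1.12] F [ 4.2 -3.5  2. ] M [-0.39 -0.96  0.54] g 13.1 60.1
tip-SC mm [ -0.7  -0.  -23.9] psi -159.6 ori err [ 0.19 -0.01  0.06] pos err tool mm [ 0.56  0.05 -0.33]
T(h=.08,.12,.16) [np.float64(0.65), np.float64(0.55), np.float64(0.46)] F [ 4.25 -3.53  2.03] M [-0.39 -0.96  0.54]
```

Emit:
{"name": "carry_out", "arguments": {"targets": [{"linear": [0.0001,-0.0027,-0.0001],"delta_rot": [1.25,0,2.165],"fingers": 255},{"linear": [0.0001,-0.0027,-0.0001],"delta_rot": [1.25,0,2.165],"fingers": 255},{"linear": [0,0,0],"delta_rot": [0,0,0],"fingers": 255}]}}

```text
t: 14.43
tcp_pos: [0.4819, -0.1005, 0.091]
eef_rot: [0.035, 0.958, 0.127, -0.256]
ft_force: [4.2, -3.5, 0.4]
grip_width: 0.148
finger_force: 60.2
```

```bash
python3 -c "
from nxt import *
rep(-165);tq2()"
```

```text
t 14.43 tcp [ 0.4819 -0.1005  0.091 ] q [-0.28  0.78  1.57 -0.28  1.26  1.17] F [ 4.2 -3.5  0.4] M [-0.51 -0.99  0.73] g 12.9 60.2
tip-SC mm [ -0.6  -0.3 -23.9] psi -164.6 ori err [0.22 0.   0.07] pos err tool mm [ 0.6  -0.28 -0.35]
T(h=.08,.12,.16) [np.float64(0.83), np.float64(0.74), np.float64(0.65)] F [ 4.22 -3.54  0.38] M [-0.51 -0.99  0.73]
```

Emit:
{"name": "carry_out", "arguments": {"targets": [{"linear": [0.0001,-0.0027,-0.0001],"delta_rot": [1.25,0,2.165],"fingers": 255},{"linear": [0,0,0],"delta_rot": [0,0,0],"fingers": 255},{"linear": [0,0,0],"delta_rot": [0,0,0],"fingers": 255}]}}

```text
t: 14.68
tcp_pos: [0.4814, -0.0983, 0.091]
eef_rot: [0.031, 0.96, 0.107, -0.257]
ft_force: [4.0, -5.0, 1.1]
grip_width: 0.15
finger_force: 60.3
```

```bash
python3 -c "
from nxt import *
rep(-167.5);tq2()"
```

```text
t 14.68 tcp [ 0.4814 -0.0983  0.091 ] q [-0.29  0.78  1.57 -0.26  1.27  1.2 ] F [ 4.  -5.   1.1] M [-0.79 -0.93  0.9 ] g 13.0 60.3
tip-SC mm [ -0.6  -0.5 -23.9] psi -166.8 ori err [0.33 0.   0.18] pos err tool mm [ 0.62 -0.71 -0.36]
T(h=.08,.12,.16) [np.float64(1.03), np.float64(0.92), np.float64(0.8)] F [ 4.05 -5.02  1.09] M [-0.79 -0.93  0.9 ]
```

Emit:
{"name": "carry_out", "arguments": {"targets": [{"linear": [0.0001,-0.0015,0],"delta_rot": [0.7,0,1.2],"fingers": 255},{"linear": [0,0,0],"delta_rot": [0,0,0],"fingers": 255},{"linear": [0,0,0],"delta_rot": [0,0,0],"fingers": 255},{"linear": [0,0,0],"delta_rot": [0,0,0],"fingers": 255}]}}

```text
t: 15.02
tcp_pos: [0.4811, -0.097, 0.0911]
eef_rot: [0.028, 0.961, 0.096, -0.257]
ft_force: [4.5, -6.3, 0.7]
grip_width: 0.154
finger_force: 60.4
```

```bash
python3 -c "
from nxt import *
rep(-169);tq2()"
```

```text
t 15.02 tcp [ 0.4811 -0.097   0.0911] q [-0.29  0.78  1.57 -0.25  1.27  1.22] F [ 4.5 -6.3  0.7] M [-0.9  -0.91  1.1 ] g 13.4 60.4
tip-SC mm [ -0.6  -0.7 -23.8] psi -168.1 ori err [0.44 0.01 0.31] pos err tool mm [ 0.65 -1.07 -0.36]
T(h=.08,.12,.16) [np.float64(1.25), np.float64(1.11), np.float64(0.97)] F [ 4.48 -6.3   0.67] M [-0.9  -0.91  1.1 ]
```

Emit:
{"name": "carry_out", "arguments": {"targets": [{"linear": [0,0.001,0],"delta_rot": [-0.25,0,-0.43],"fingers": 255},{"linear": [0,0,0],"delta_rot": [0,0,0],"fingers": 255}], "squeeze": 15}}

```text
t: 15.18
tcp_pos: [0.4806, -0.0977, 0.0906]
eef_rot: [0.028, 0.961, 0.1, -0.258]
ft_force: [3.7, -6.3, -1.9]
grip_width: 0.163
finger_force: 15.0
```

```bash
python3 -c "
from nxt import *
rep(-168);tq2()"
```

```text
t 15.18 tcp [ 0.4806 -0.0977  0.0906] q [-0.29  0.78  1.57 -0.25  1.27  1.21] F [ 3.7 -6.3 -1.9] M [-0.91 -0.75  0.8 ] g 14.2 15.0
tip-SC mm [ -1.1  -0.9 -24.4] psi -167.8 ori err [ 0.11  0.09 -0.16] pos err tool mm [ 1.16 -0.54 -0.57]
T(h=.08,.12,.16) [np.float64(0.96), np.float64(0.82), np.float64(0.68)] F [ 3.7  -6.34 -1.85] M [-0.91 -0.75  0.8 ]
```

Now open slowly and check that all is still.

Emit:
{"name": "carry_out", "arguments": {"targets": [{"linear": [0,0.0005,0],"delta_rot": [0,0,0],"fingers": 200},{"linear": [0,0,0],"delta_rot": [0,0,0],"fingers": 150},{"linear": [0,0,0],"delta_rot": [0,0,0],"fingers": 100},{"linear": [0,0,0],"delta_rot": [0,0,0],"fingers": 60},{"linear": [0,0,0],"delta_rot": [0,0,0],"fingers": 60},{"linear": [0,0,0],"delta_rot": [0,0,0],"fingers": 60},{"linear": [0,0,0],"delta_rot": [0,0,0],"fingers": 60},{"linear": [0,0,0],"delta_rot": [0,0,0],"fingers": 60}]}}

```text
t: 15.85
tcp_pos: [0.4806, -0.0964, 0.0911]
eef_rot: [0.027, 0.961, 0.099, -0.258]
ft_force: [-0.1, 0.2, 0.9]
grip_width: 0.664
finger_force: 0.0
```

```bash
python3 -c "
from nxt import *
rep(-168);tq2()"
```

```text
t 15.85 tcp [ 0.4806 -0.0964  0.0911] q [-0.29  0.78  1.57 -0.25  1.28  1.21] F [-0.1  0.2  0.9] M [-0.02 -0.16 -0.04] g 57.8 0.0
tip-SC mm [ -1.2   0.2 -23.9] psi -168.2 ori err [-0.11  0.1  -0.24] pos err tool mm [ 0.99  0.76 -0.46]
T(h=.08,.12,.16) [np.float64(-0.04), np.float64(-0.04), np.float64(-0.03)] F [-0.14  0.24  0.85] M [-0.02 -0.16 -0.04]
```

Emit:
{"name": "carry_out", "arguments": {"targets": [{"linear": [0,0,-0.008],"delta_rot": [0,0,0],"fingers": 60},{"linear": [0,0,-0.015],"delta_rot": [0,0,0],"fingers": 60},{"linear": [0,0,-0.02],"delta_rot": [0,0,0],"fingers": 60},{"linear": [0,0,-0.025],"delta_rot": [0,0,0],"fingers": 60},{"linear": [0,0,-0.025],"delta_rot": [0,0,0],"fingers": 60},{"linear": [0,0,-0.025],"delta_rot": [0,0,0],"fingers": 60},{"linear": [0,0,-0.025],"delta_rot": [0,0,0],"fingers": 60},{"linear": [0,0.025,-0.025],"delta_rot": [0,0,0],"fingers": 60},{"linear": [0,0.03,-0.02],"delta_rot": [0,0,0],"fingers": 60},{"linear": [0,0.03,0],"delta_rot": [0,0,0],"fingers": 60},{"linear": [0,0.03,0],"delta_rot": [0,0,0],"fingers": 60},{"linear": [0,0.03,0],"delta_rot": [0,0,0],"fingers": 60},{"linear": [0,0,0],"delta_rot": [0,0,0],"fingers": 60},{"linear": [0,0,0],"delta_rot": [0,0,0],"fingers": 60}]}}

```text
t: 17.02
tcp_pos: [0.6026, -0.2209, 0.2542]
eef_rot: [0.027, 0.961, 0.097, -0.258]
ft_force: [0.8, 0.6, 0.8]
grip_width: 0.765
finger_force: 0.0
```

```bash
python3 - <<'E'
from nxt import *
import cv2
s,p,R=now();show(s)
o=[]
for n in("top","scene"):
    c=capture(n);np.savez(n+"4.npz",**c)
    b=(165,245,195,295) if n=="top" else (140,220,195,295)
    o.append(cv2.resize(c["pixels"][b[0]:b[1],b[2]:b[3],::-1],None,fx=4,fy=4,interpolation=cv2.INTER_CUBIC))
cv2.imwrite("pics/crop5.png",np.hstack(o))
E
```

```text
t 17.02 tcp [ 0.6026 -0.2209  0.2542] q [-0.4   0.76  1.05 -0.29  1.77  0.98] F [0.8 0.6 0.8] M [ 0.03 -0.11 -0.02] g 66.5 0.0
```

View pics/crop5.png

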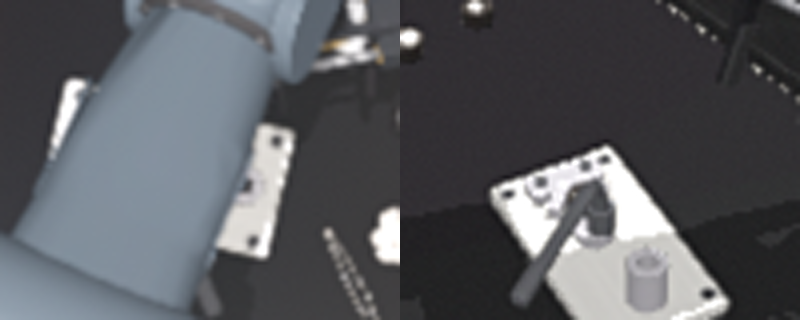

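The scene half shows the key seated in the screw at (600,195), with the long arm out to (520,300) and the gripper well clear. The torque before release was about 1.1 N m, so I hand in.

```bash
python3 -c "
from workcell import *
print(sign_off())"
```

```text
the job is handed in; nothing more can be done
None
```

The job is handed in: the hex key is left seated in the clamp screw, the cam was tightened clockwise to about 1.1 N m and the arm has backed clear; the hand-in returned no verdict, and the contact force and final seating depth were not measured directly.

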